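# Key and drive pulley onto the honing arbor

### The job

Fit the drive pulley to the carver's honing arbor: lay the loose key down in the slot of the shaft and let go of it, then slide the pulley onto the shaft, long hub outward and its keyway over the key, and push it firmly (with 10 to 20 N) home against the collar. Feel your way and force nothing; leave the gouge, the mallet and the wax tin where they are.

Things in the scene. Friction and masses are not known exactly. Their poses are not given: they have to be found in the camera images.
- arbor: The honing arbor, fixed on the bench: bare steel shaft in two grey pillow blocks on a wooden bed, a 150 mm felt wheel at its far end. Origin on the bench below the collar's outer face; x runs outward along the level shaft to its free end, z up; axis 108 mm high. Bed and bearing feet reach 90 mm to each side; below the free end only a 4 mm plate. The shaft turns with a slight drag (0.1 N m).
- collar (a point): Centre of the outer face of the dark collar (48 mm across) that the pulley must sit against, on the shaft's axis; axes as arbor. The first bearing begins 15 mm behind this face and rises 46 mm above the axis.
- shaft_end (a point): Centre of the shaft's free end, 58 mm outward of the collar's face; axes as arbor. Between the two the shaft is 32 mm in diameter, free all round, its end edge bevelled by 1.5 mm.
- seat (a point): Point on the shaft's axis level with the slot's middle, 29 mm outward of the collar; axes as arbor, fixed (does not turn). The key slot, closed at both ends, is 42 mm long, 11.5 wide, 5 deep: its floor is 11 mm from the axis. It faces up but leans up to 0.6 rad either way about the axis, new each time and not measured: see it or feel for it.
- key: The loose key: a plain steel bar 40 mm long (x), 10 wide (y), 8 high (z), 25 g, lying flat on the bench. Origin at the centre of its underside. In the slot its underside is 11 mm from the shaft's axis, it stands 3 mm proud of the shaft, and its z axis points away from the axis, which tells the slot's lean.
- pulley: Aluminium drive pulley, about 0.45 kg, upright on its rim in the rest. Origin on its axis at the rim's flat back; x along the axis towards the hub, z (up at the start) through the keyway. Grooved rim 86 mm across, x = 0 to 26 mm. Bore 33.2 mm; keyway 11.6 mm wide, roof 20.3 mm from the axis; bevelled 2 mm at the back. Fitted: origin at collar, x along the shaft, z along the key's z.
- hub (a point): Middle of the pulley's hub, on its axis, 40 mm from the rim's back; axes as pulley. The hub is a smooth cylinder 56 mm across, 28 mm long (x = 26 to 54 mm of the pulley), open to a grip from above across its two sides.
- rest: Low wooden rest fixed to the bench, 85 x 130 mm: a V-notched block between two battens holds the pulley's rim; the pulley lifts straight up. Origin on the bench below the pulley's origin, axes as the pulley's at the start. The pulley's axis is 72 mm above the bench, the battens' tops 39 mm, the board below the hub 18 mm.
- gouge: A carving gouge with a turned wooden handle, 240 mm long, lying on the bench; to be left alone.
- mallet: A carver's round wooden mallet, 94 mm across, 196 mm high, standing on its head; to be left alone.
- wax_tin: A flat round tin of honing wax, 70 mm across, 28 mm high; to be left alone.
Mind the look-alikes: they are no part of the job. There is more than one size of the pulley; the job needs the largest.

How it is judged:
By the outcome, as a careful person would: the job done as asked, in the order asked, and still so for the second after the job is handed in, with the robot touching nothing.
It also fails if it takes over 72 s, if anything falls off the work surface, if the arm or the gripper's body presses on something with over 40 N, if the wrist force passes 120 N, or if a joint passes its speed limit or range.

### The arm

A 6-joint arm with a two-finger parallel gripper is mounted at the origin on the work surface. World frame = base frame: x ahead of the robot, y to its left, z up, the work surface at z = 0. Lengths are in m, angles in rad, forces in N, time in s.
With the tool pointing down it reaches from about 0.3 to 0.775 m from the base axis. Payload 14.6 kg.
Tool frame: the origin (TCP) lies on the front face of the gripper's body, between the roots of the fingers; the fingertips stand 97 mm ahead of it and the grasp point (between the pads) lies 78 mm ahead of it; z points along the fingers, x is the direction in which the jaws open and shut, and the axes are right-handed (so a half turn about z gives the same grasp; the last joint's range is limited). The gripper opens to 94 mm and grips with 3 to 60 N. Pads are 16 mm wide; open, the fingers measure 119 mm over their backs; the gripper's body (75 mm by 177 mm) begins 78 mm behind the grasp point.
Start: joints at [-1.376, 0.3, 1.521, -0, 1.321, -0.067], TCP at [0.142, -0.531, 0.303] pointing down, gripper open.
Joint ranges: [-3.03, 3.03], [-0.79, 2.21], [0.23, 2.52], [-1.04, 4.18], [0, 3.07], [-2.55, 2.55]. Speed limits (rad/s): [2.22, 2.22, 2.57, 3.14, 3.14, 3.14].

### API

Orientations are given as [roll, pitch, yaw] about the fixed x, y, z axes, in that order (R = Rz(yaw) Ry(pitch) Rx(roll)).
In Python, from station import sensors, camera, ctrl gives the robot as it stands.
- The arm moves only by the tool move_arm, never from a script. Its argument "rows" is text: rows parted by semicolons, each of 6 numbers parted by spaces: the shift along the tool's x, y, z in mm, then the turn, a rotation vector about the tool's x, y, z in rad. In form: x y z wx wy wz; .... A call has 1 to 20 rows; each row shifts and turns the pose as measured when the row begins, along the tool's axes as they then stand; what a row does not reach is not made up. A row lasts 1/8 s, in which the tool goes at most 62.5 mm and 10.7 degrees, less where a joint would pass 70% of its speed; a pose out of reach is approached as far as the arm can. A call with a gripper value outside its range is refused whole. "grip" is the opening, from -1 (shut) to 1 (fully open), set as the call begins (left out, the last holds). The fingers move at their own pace and stop on an object; "newtons" is the grip in N (left out, the last holds). Time passes only in rows, so rows that do not move let the fingers close. It gives the time, the measured TCP pose, the force and the opening at its end, in the units of the state.
- sensors.get_obs(): the state, without advancing time (a new reading comes with each control period).
- camera(name): name is "scene" or "side" or "wrist"; returns a dict with "color" (384x512x3 uint8, blue, green, red), "z_map" (384x512 float32, m along the optical axis (not along the pixel's ray), 0 where there is no reading), "mtx" (3x3 intrinsics, pixels), "position" and "attitude" of the camera in the world; the wrist camera has in their place "hand_eye" (4x4, takes a point from camera to tool coordinates, whose origin is the TCP and whose axes are the tool frame's). Camera axes: x right, y down, z forward; pixel columns grow to the right and rows downward; lengths in m; the calibration is good to about 2 mm. A picture is of the moment at which its call begins: read the wrist's pose just before it.
- ctrl.hand_in(): hands the job in, once; it reports no verdict.
The state is a dict: "time_s": time; "qpos": joint angles; "joint_vel": joint speeds; "tau": joint torques, N m; "ee_pos": TCP position; "eef_rot": TCP orientation; "force": force on the tool from outside, world axes, zero at the start; "moment": the same for the moment, N m; "grip_width": finger opening in m.
Only numpy, scipy, OpenCV 4.12 (cv2) and the standard library are available. Lean on these libraries where they do the work, as an engineer would, in place of code of your own. Each camera call takes 0.05 s, during which the arm holds its last target.

## Working session

There is one attempt and no reset: what is moved stays moved. The work goes in short steps, Python scripts to look and compute and a tool call to move; the robot and the scene stay as the last step left them, time stands still between calls to the robot, and variables do not carry over. Pictures are saved under pics/ and viewed, and the job is handed in when it is done.

Besides the shell and the picture viewer there is one more tool, called by a JSON object that holds its "name" and its "arguments", one argument or row to a line. move_arm: Moves the arm, as the interface text tells. Its arguments: {"type":"object","properties":{"rows":{"type":"string"},"grip":{"type":"number"},"newtons":{"type":"number"}},"required":["rows"]}

```bash
ls; mkdir -p pics
cat > h.py <<'E'
import numpy as np, cv2
from station import sensors, camera, ctrl
from scipy.spatial.transform import Rotation as R
def rot(a):
    a=np.array(a,float)
    if a.shape==(3,3): return a
    if a.shape==(4,): return R.from_quat(a).as_matrix()
    return R.from_euler('xyz',a).as_matrix()
def cam(n):
    o=sensors.get_obs(); c=camera(n)
    if 'hand_eye' in c:
        T=np.eye(4);T[:3,:3]=rot(o['eef_rot']);T[:3,3]=o['ee_pos'];c['T']=T@np.array(c['hand_eye'])
    else:
        T=np.eye(4);T[:3,:3]=rot(c['attitude']);T[:3,3]=c['position'];c['T']=T
    return c
def cloud(c):
    z=c['z_map'];h,w=z.shape;u,v=np.meshgrid(np.arange(w),np.arange(h));K=np.array(c['mtx'])
    p=np.stack([(u-K[0,2])/K[0,0]*z,(v-K[1,2])/K[1,1]*z,z],-1)
    P=p@c['T'][:3,:3].T+c['T'][:3,3]; P[z==0]=np.nan
    return P
def ray_plane(c,uv,h):
    K=np.array(c['mtx']);d=c['T'][:3,:3]@np.array([(uv[0]-K[0,2])/K[0,0],(uv[1]-K[1,2])/K[1,1],1]);o=c['T'][:3,3]
    return o+d*(h-o[2])/d[2]
def proj(c,P):
    p=(np.asarray(P)-c['T'][:3,3])@c['T'][:3,:3];K=np.array(c['mtx']);return K[:2,:2]@(p[:2]/p[2])+K[:2,2]
E
python3 - <<'E'
from h import *
import pickle
print(sensors.get_obs())
for n in ['scene','side','wrist']:
    c=cam(n); cv2.imwrite(f'pics/{n}0.png',c['color']); pickle.dump(c,open(f'{n}0.pkl','wb'))
    print(n,{k:v for k,v in c.items() if k not in('color','z_map')})
E
```

```text
pics
{'time_s': 0.0, 'qpos': array([-1.37560009e+00,  3.00456521e-01,  1.52157841e+00, -3.61887601e-06,
        1.32067632e+00, -6.65742074e-02]), 'joint_vel': array([-2.75419243e-05,  5.29578583e-04,  1.18624811e-04,  1.02798357e-03,
       -7.17828982e-04, -4.50684843e-06]), 'tau': array([ 9.23306798e-04, -5.31810522e+01, -3.52738094e+01,  7.09072757e-02,
        2.43613205e-02, -9.02736565e-05]), 'ee_pos': array([ 0.14231681, -0.53111607,  0.30209539]), 'eef_rot': array([-3.14152174e+00,  1.11635161e-03, -1.30902494e+00]), 'force': array([-0.69710986, -0.31462624,  0.42795021]), 'moment': array([5.68243529e-02, 1.56115735e-02, 2.27563635e-05]), 'grip_width': 0.09346572711085255}
scene {'mtx': array([[385.94391252,   0.        , 253.36144906],
       [  0.        , 385.94391252, 188.35582147],
       [  0.        ,   0.        ,   1.        ]]), 'position': array([ 1.19478697, -0.39321733,  0.87825855]), 'attitude': array([-2.358352  , -0.00805725,  1.06083319]), 'T': array([[ 0.48812923,  0.62124141, -0.61301628,  1.19478697],
       [ 0.87273417, -0.34095297,  0.34940826, -0.3932
[... 740 characters left out ...]
  0.        , 327.0948597 , 190.9765573 ],
       [  0.        ,   0.        ,   1.        ]]), 'hand_eye': array([[ 9.99999859e-01, -2.47952500e-04, -4.68760433e-04,
         1.01466483e-03],
       [ 3.50925449e-04,  9.72138188e-01,  2.34408235e-01,
        -6.67513791e-02],
       [ 3.97577810e-04, -2.34408367e-01,  9.72138138e-01,
        -8.22707873e-02],
       [ 0.00000000e+00,  0.00000000e+00,  0.00000000e+00,
         1.00000000e+00]]), 'T': array([[ 0.25845828, -0.93903471, -0.22674462,  0.20707301],
       [-0.96602141, -0.25157691, -0.05925956, -0.51491284],
       [-0.00139693,  0.23435628, -0.97214977,  0.38444958],
       [ 0.        ,  0.        ,  0.        ,  1.        ]])}
```

View pics/scene0.png

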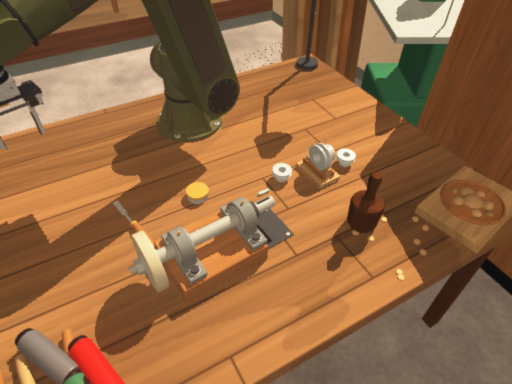

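View pics/side0.png

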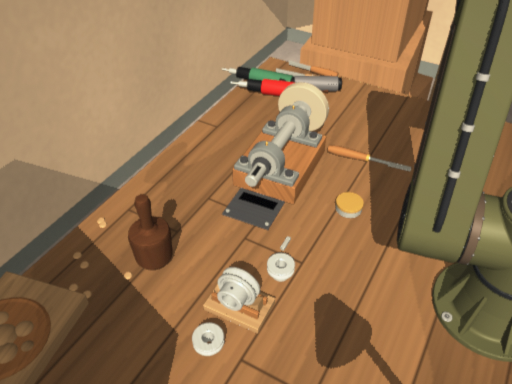

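View pics/wrist0.png

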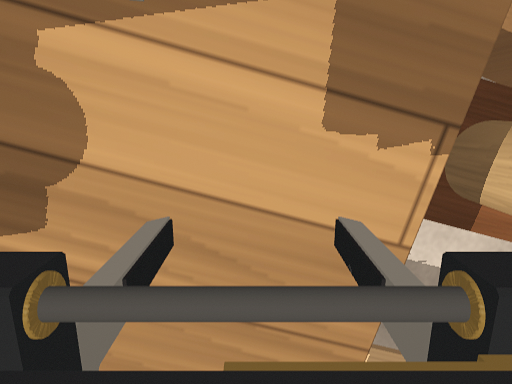

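The scene shows the arbor at (135-275, 200-290), with its free end at about (270,200). The key is the small bar at scene (263,193) / side (285,243). There are three pulley candidates in the scene view: flat ones at (282,173) and (346,158), and one upright in a rest at (321,157). The upright one in the rest fits the description. I'll enlarge to confirm.

Run:
```python
from h import *
import pickle
s=pickle.load(open('scene0.pkl','rb'));d=pickle.load(open('side0.pkl','rb'))
a=cv2.resize(s['color'][130:260,220:370],None,fx=5.3,fy=4.6*1.0,interpolation=cv2.INTER_CUBIC)
cv2.imwrite('pics/cs.png',cv2.resize(s['color'][135:255,215:375],(800,600),interpolation=cv2.INTER_CUBIC))
cv2.imwrite('pics/cd.png',cv2.resize(d['color'][140:365,180:400],(586,600),interpolation=cv2.INTER_CUBIC))
for c,n in((s,'scene'),(d,'side')):
    P=cloud(c); print(n,[P[v,u].round(3) for u,v in (([263,193],[321,157],[282,173],[346,158],[268,203]) if n=='scene' else ([285,243],[236,285],[280,266],[208,339],[252,178]))])
```

```text
scene [array([0.474, 0.053, 0.008]), array([0.492, 0.251, 0.089]), array([0.451, 0.136, 0.038]), array([0.492, 0.363, 0.038]), array([ 0.607, -0.013,  0.122])]
side [array([0.468, 0.061, 0.008]), array([0.471, 0.278, 0.098]), array([0.444, 0.134, 0.016]), array([0.487, 0.364, 0.008]), array([0.59 , 0.008, 0.122])]
```

View pics/cs.png

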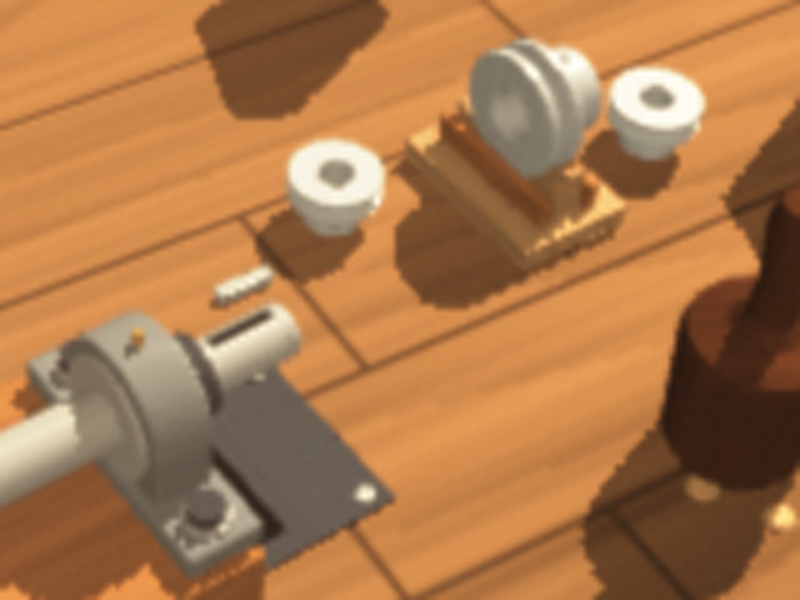

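View pics/cd.png

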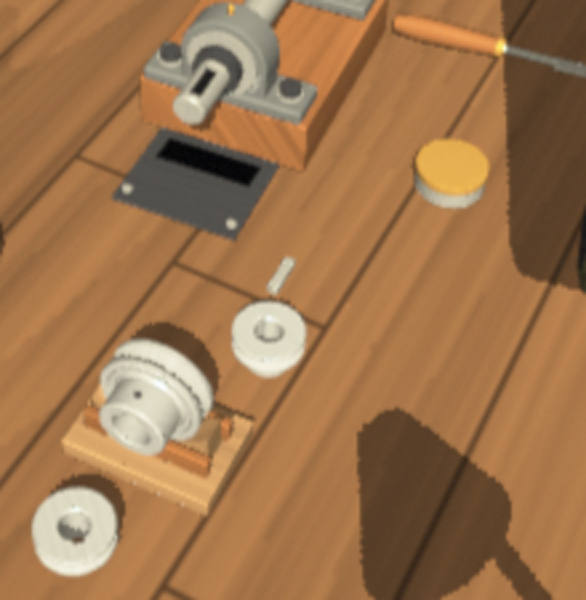

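```bash
cat > fitsh.py <<'E'
from h import *
import pickle
def shaft_pts(c,lo=0.098,hi=0.135):
    P=cloud(c).reshape(-1,3); m=(P[:,2]>lo)&(P[:,2]<hi)
    return P[m]
if __name__=='__main__':
  for n in('scene','side'):
    c=pickle.load(open(n+'0.pkl','rb'));P=cloud(c)
    for y0 in np.arange(-0.4,0.08,0.03):
        m=(P[...,2]>0.1)&(P[...,2]<0.135)&(abs(P[...,1]-y0)<0.003)&(P[...,0]>.4)&(P[...,0]<.95)
        q=P[m]
        if len(q): print(n,round(y0,3),len(q),q[:,0].min().round(3),q[:,0].max().round(3),q[:,2].max().round(3),'xattop',q[q[:,2].argmax(),0].round(3))
    bench=P[(abs(P[...,2])<.01)&(P[...,0]>.3)&(P[...,0]<.6)]; print(np.percentile(bench[:,2],[5,50,95]))
    # pulley region
    m=(abs(P[...,0]-.48)<.08)&(abs(P[...,1]-.26)<.08)&(P[...,2]>.045); q=P[m]; print('pul',len(q),q.min(0),q.max(0))
E
python3 fitsh.py
```

```text
scene -0.37 47 0.597 0.645 0.127 xattop 0.634
scene -0.34 29 0.691 0.698 0.135 xattop 0.691
scene -0.31 38 0.608 0.637 0.127 xattop 0.621
scene -0.28 34 0.642 0.662 0.134 xattop 0.655
scene -0.25 30 0.649 0.661 0.134 xattop 0.654
scene -0.22 32 0.603 0.632 0.129 xattop 0.623
scene -0.19 37 0.599 0.628 0.128 xattop 0.614
scene -0.16 32 0.594 0.627 0.127 xattop 0.61
scene -0.13 33 0.597 0.624 0.131 xattop 0.611
scene -0.1 42 0.629 0.648 0.135 xattop 0.638
scene -0.07 23 0.634 0.646 0.135 xattop 0.636
scene -0.04 23 0.585 0.615 0.125 xattop 0.604
scene -0.01 20 0.586 0.612 0.125 xattop 0.601
[-0.00195893  0.00090813  0.00401622]
pul 545 [0.42363796 0.24415242 0.04525908] [0.52554086 0.30504147 0.11767698]
side -0.34 78 0.549 0.606 0.135 xattop 0.588
side -0.28 10 0.575 0.585 0.134 xattop 0.585
side -0.25 54 0.573 0.661 0.135 xattop 0.618
side -0.22 21 0.597 0.627 0.125 xattop 0.616
side -0.19 18 0.595 0.624 0.128 xattop 0.607
side -0.16 19 0.592 0.623 0.125 xattop 0.599
side -0.13 1 0.608 0.608 0.128 xattop 0.608
side -0.1 11 0.559 0.569 0.132 xattop 0.569
side -0.07 76 0.557 0.642 0.134 xattop 0.579
side -0.04 31 0.583 0.613 0.125 xattop 0.599
side -0.01 26 0.579 0.612 0.126 xattop 0.601
[-3.16808407e-03 -7.01717463e-05  3.37778574e-03]
pul 1422 [0.42465953 0.24807738 0.04502129] [0.52631948 0.30666251 0.11708225]
```

Run:
```python
from h import *
import pickle
for n in('scene','side'):
    c=pickle.load(open(n+'0.pkl','rb'));P=cloud(c)
    hsv=cv2.cvtColor(c['color'],cv2.COLOR_BGR2HSV)
    m=(abs(P[...,0]-.47)<.04)&(P[...,1]>.02)&(P[...,1]<.09)&(abs(P[...,2])<.03)&(hsv[...,1]<70)
    m=m.astype(np.uint8); k,l,st,ce=cv2.connectedComponentsWithStats(m)
    i=1+st[1:,4].argmax(); print(st[i],ce[i])
    v,u=np.nonzero(l==i); X=np.array([ray_plane(c,(a,b),.006)[:2] for a,b in zip(u,v)])
    print(n,X.mean(0),cv2.minAreaRect(X.astype(np.float32)*1000),'PCA',np.linalg.svd(X-X.mean(0),full_matrices=False)[2][0])
    # pulley hub: fit
    m=(abs(P[...,0]-.48)<.08)&(P[...,1]>.2)&(P[...,1]<.33)&(P[...,2]>.045)
    q=P[m]; print(np.histogram(q[:,1],bins=np.arange(.23,.32,.008)))
    for a in np.arange(.25,.31,.01):
        s=q[abs(q[:,1]-a)<.003]; 
        if len(s)>5: t=s[s[:,2]>s[:,2].max()-.004];print(round(a,3),len(s),s[:,0].min(),s[:,0].max(),s[:,2].max(),t[:,0].mean())
```

```text
[258 189  11   6  26] [262.96153846 191.38461538]
scene [0.46662181 0.05695824] ((467.1176452636719, 57.99408721923828), (9.954689979553223, 36.73431396484375), 0.20688119530677795) PCA [ 0.0542284  -0.99852856]
(array([  0,  14, 253,  44, 107,  60,   0,  30,  32,   5,   0]), array([0.23 , 0.238, 0.246, 0.254, 0.262, 0.27 , 0.278, 0.286, 0.294,
       0.302, 0.31 , 0.318]))
0.25 232 0.42363796476057847 0.5227254495036124 0.11699213216370163 0.47444567545626126
0.26 24 0.45663182860700335 0.5233532795542799 0.10263400241090959 0.49298574923593474
0.27 105 0.4386962528924019 0.5246112342066107 0.11767698101624402 0.47300646176527494
0.29 20 0.4582470456789284 0.5007654276836836 0.10078353262853734 0.4765800307061415
0.3 19 0.46696346177283476 0.5004501385046723 0.10018533849118161 0.4763946434449015
[280 237  11  13  62] [285.0483871  242.77419355]
side [0.46948177 0.05898546] ((469.49749755859375, 58.99386215209961), (10.810344696044922, 42.111385345458984), 3.333591938018799) PCA [-0.06347365  0.99798351]
(array([  0,   0, 101, 268,  43, 400, 109, 141, 165, 195,   0]), array([0.23 , 0.238, 0.246, 0.254, 0.262, 0.27 , 0.278, 0.286, 0.294,
       0.302, 0.31 , 0.318]))
0.25 73 0.42616530610036885 0.5025014569157908 0.11622740518070451 0.47387366959847593
0.26 150 0.42537056562504416 0.5147223165177399 0.11561838964088234 0.4707725769400488
0.27 141 0.4253405273095112 0.5263194763163028 0.11676706158866434 0.472457297014206
0.28 111 0.44646623472403846 0.5235850543906634 0.11536683200364628 0.47835383675661247
0.29 103 0.4461742587634485 0.49721135019645535 0.10382160233613635 0.4736166503917912
0.3 168 0.445550175681362 0.4979208400542583 0.10206246999396573 0.47456937034051605
```

```bash
cat >> h.py <<'E'
def plan(goal,rpy,n,start=None):
    """rows to go in n steps straight to goal; prints rounded rows"""
    o=sensors.get_obs(); p=np.array(o['ee_pos']);A=R.from_matrix(rot(o['eef_rot']))
    if start is not None: p,A=np.array(start[0]),R.from_euler('xyz',start[1])
    B=R.from_euler('xyz',rpy); w=(A.inv()*B).as_rotvec(); dp=(np.array(goal)-p)/n; out=[]
    for i in range(n):
        C=A*R.from_rotvec(w*i/n); t=C.inv().apply(dp)*1000
        out.append(' '.join(f'{x:.1f}' for x in t)+' '+' '.join(f'{x:.3f}' for x in w/n))
    print('; '.join(out))
def st():
    o=sensors.get_obs();print('t',round(o['time_s'],2),'p',np.round(o['ee_pos'],4),'rpy',np.round(o['eef_rot'],3),'F',np.round(o['force'],2),'M',np.round(o['moment'],2),'g',round(o['grip_width'],4))
E
python3 - <<'E'
from h import *
plan([.54,.03,.25],[np.pi,0,.07],14)
E
```

```text
-31.4 -37.8 3.8 -0.000 0.000 -0.098; -27.5 -40.7 3.8 -0.000 0.000 -0.098; -23.4 -43.2 3.8 -0.000 0.000 -0.098; -19.0 -45.3 3.7 -0.000 0.000 -0.098; -14.4 -47.0 3.7 -0.000 0.000 -0.098; -9.8 -48.1 3.7 -0.000 0.000 -0.098; -5.0 -48.9 3.7 -0.000 0.000 -0.098; -0.1 -49.1 3.7 -0.000 0.000 -0.098; 4.7 -48.9 3.7 -0.000 0.000 -0.098; 9.5 -48.2 3.7 -0.000 0.000 -0.098; 14.2 -47.0 3.7 -0.000 0.000 -0.098; 18.7 -45.4 3.7 -0.000 0.000 -0.098; 23.1 -43.4 3.7 -0.000 0.000 -0.098; 27.3 -40.9 3.7 -0.000 0.000 -0.098
```

{"name": "move_arm", "arguments": {
  "rows": "-31 -38 4 0 0 -0.1; -27 -41 4 0 0 -0.1; -23 -43 4 0 0 -0.1; -19 -45 4 0 0 -0.1; -14 -47 4 0 0 -0.1; -10 -48 4 0 0 -0.1; -5 -49 4 0 0 -0.1; 0 -49 4 0 0 -0.1; 5 -49 4 0 0 -0.1; 9 -48 4 0 0 -0.1; 14 -47 4 0 0 -0.1; 19 -45 4 0 0 -0.1; 23 -43 4 0 0 -0.1; 27 -41 4 0 0 -0.1"
}}

```text
time_s: 1.9
ee_pos: [0.5325, 0.0565, 0.244]
eef_rot: [-3.14, -0.0, 0.132]
force: [0.5, -1.9, 1.0]
grip_width: 0.0942
```

Run:
```python
from h import *
st()
plan([.54,.03,.25],[np.pi,0,.07],4)
```

```text
t 1.9 p [0.5325 0.0565 0.244 ] rpy [-3.14  -0.     0.132] F [ 0.49 -1.85  0.96] M [-0.04 -0.13 -0.  ] g 0.0942
1.0 6.8 -1.5 -0.000 -0.000 0.015; 1.1 6.8 -1.5 -0.000 -0.000 0.015; 1.2 6.8 -1.5 -0.000 -0.000 0.015; 1.3 6.8 -1.5 -0.000 -0.000 0.015
```

{"name": "move_arm", "arguments": {
  "rows": "4 26 -6 0 0 0.06; 0 0 0 0 0 0"
}}

```text
time_s: 2.15
ee_pos: [0.5408, 0.0343, 0.2487]
eef_rot: [-3.139, 0.002, 0.077]
force: [0.5, 0.4, -0.2]
grip_width: 0.0938
```

Run:
```python
from h import *
import pickle
st()
c=cam('wrist');cv2.imwrite('pics/w1.png',c['color']);pickle.dump(c,open('w1.pkl','wb'));st()
```

```text
t 2.15 p [0.5408 0.0343 0.2487] rpy [-3.139e+00  2.000e-03  7.700e-02] F [ 0.45  0.43 -0.16] M [-0.04 -0.06  0.  ] g 0.0938
t 2.2 p [0.5404 0.0349 0.2484] rpy [-3.139e+00  3.000e-03  7.800e-02] F [-0.75  0.14  0.14] M [-0.02 -0.09  0.  ] g 0.0942
```

View pics/w1.png

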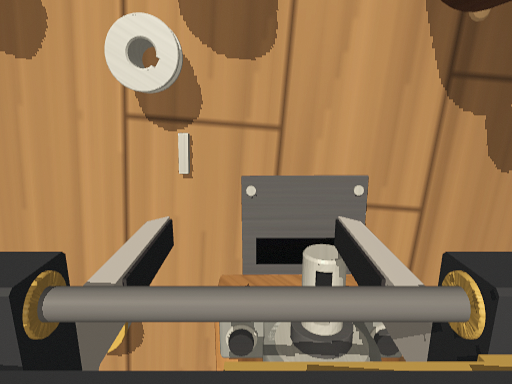

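Run:
```python
from h import *
import pickle
c=pickle.load(open('w1.pkl','rb'))
def keyfit(c,box):
    x0,x1,y0,y1=box
    hsv=cv2.cvtColor(c['color'],cv2.COLOR_BGR2HSV)[y0:y1,x0:x1]
    m=((hsv[...,1]<60)&(hsv[...,2]>100)).astype(np.uint8)
    cnt=max(cv2.findContours(m,cv2.RETR_EXTERNAL,cv2.CHAIN_APPROX_NONE)[0],key=cv2.contourArea)+np.array([x0,y0])
    print(cv2.boundingRect(cnt),cv2.minAreaRect(cnt))
    P=np.array([ray_plane(c,p[0],.008)[:2]*1000 for p in cnt],np.float32)
    print(cv2.minAreaRect(P))
keyfit(c,(150,215,125,190))
print(c['T'][:3,3])
plan([.60,.09,.22],[np.pi,0,.08],4)
```

```text
(178, 133, 11, 41) ((183.03993225097656, 152.9984130859375), (40.36772537231445, 9.672266006469727), 87.70938873291016)
((468.1026306152344, 56.263648986816406), (9.593737602233887, 39.69688415527344), 3.644514322280884)
[0.53524176 0.1002891  0.33111436]
15.9 -12.6 7.1 -0.001 0.001 -0.000; 15.9 -12.6 7.1 -0.001 0.001 -0.000; 15.9 -12.6 7.1 -0.001 0.001 -0.000; 15.9 -12.6 7.1 -0.001 0.001 -0.000
```

{"name": "move_arm", "arguments": {
  "rows": "32 -25 14 0 0 0; 32 -25 14 0 0 0; 0 0 0 0 0 0"
}}

```text
time_s: 2.58
ee_pos: [0.6008, 0.0914, 0.2194]
eef_rot: [-3.139, 0.003, 0.079]
force: [-0.1, -0.9, -0.4]
grip_width: 0.094
```

Run:
```python
from h import *
import pickle
st()
c=cam('wrist');cv2.imwrite('pics/w2.png',c['color']);pickle.dump(c,open('w2.pkl','wb'));st()
```

```text
t 2.58 p [0.6008 0.0914 0.2194] rpy [-3.139e+00  3.000e-03  7.900e-02] F [-0.06 -0.95 -0.4 ] M [-0.03 -0.07  0.02] g 0.094
t 2.62 p [0.6003 0.0906 0.2201] rpy [-3.139e+00  2.000e-03  7.800e-02] F [-0.99 -0.39  0.2 ] M [-0.05 -0.11 -0.01] g 0.0939
```

View pics/w2.png

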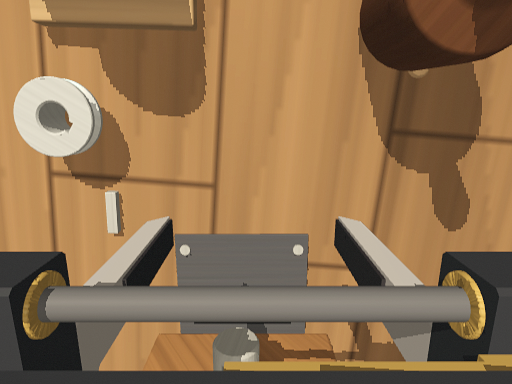

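{"name": "move_arm", "arguments": {
  "rows": "0 0 -40 0 0 0; -4 40 -22 0 0 0; -4 50 0 0 0 0; -3 50 0 0 0 0; 0 0 0 0 0 0"
}}

```text
time_s: 3.25
ee_pos: [0.5964, -0.0559, 0.2865]
eef_rot: [-3.14, 0.001, 0.078]
force: [-0.0, 0.5, -0.6]
grip_width: 0.0938
```

Run:
```python
from h import *
import pickle
st()
c=cam('wrist');cv2.imwrite('pics/w3.png',c['color']);pickle.dump(c,open('w3.pkl','wb'));st()
```

```text
t 3.25 p [ 0.5964 -0.0559  0.2865] rpy [-3.14e+00  1.00e-03  7.80e-02] F [-0.03  0.46 -0.57] M [-0.   -0.1  -0.06] g 0.0938
t 3.3 p [ 0.5965 -0.0543  0.2865] rpy [-3.14e+00  1.00e-03  8.00e-02] F [-0.24  0.26  1.3 ] M [ 0.   -0.09 -0.05] g 0.094
```

View pics/w3.png

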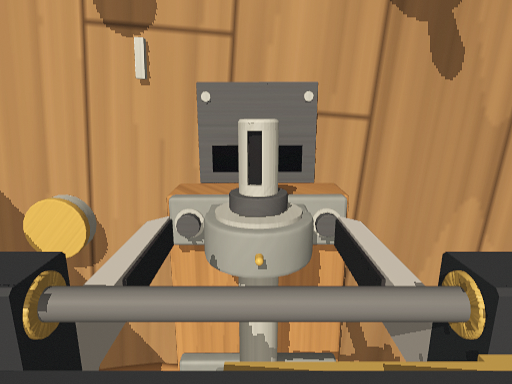

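Run:
```python
from h import *
import pickle
c=pickle.load(open('w3.pkl','rb'))
cv2.imwrite('pics/w3c.png',cv2.resize(c['color'][110:220,200:320],(654,600),interpolation=cv2.INTER_NEAREST))
g=cv2.cvtColor(c['color'],cv2.COLOR_BGR2GRAY)
for v in (140,150,160,170,180): print(v,g[v,234:284])
z=c['z_map']; print((z[150,234:284]*1000).round(1)); print((z[170,234:284]*1000).round(1))
```

```text
140 [101 100  99  97 146 170 171 177 185 191 194 200 207  94  20  42  42  44
  45  44  44  45  44  43  45  45  39  47 217 207 196 194 191 190 189 181
 176 171 171 161 160 153 129 122 101 101 100 100 100 100]
150 [ 14  21  15  19 127 169 172 178 184 189 194 200 206  91  53  42  43  47
  43  43  44  43  43  44  44  42  39  47 217 207 196 195 191 190 188 180
 175 172 171 162 161 145 130 122  65  10  16  17  17  18]
160 [ 19  18  12  13  98 172 170 176 183 189 193 199 205 128  35  43  42  44
  44  43  44  42  44  43  43  42  39  45 217 207 196 194 191 190 190 181
 174 172 172 163 161 146 131 121  58  16  17  17  17  17]
170 [ 15  12  12   8  74 170 171 175 182 189 193 197 205 127  50  40  44  44
  44  43  43  44  43  43  41  44  39  46 216 204 196 195 192 190 189 181
 174 172 171 160 161 136 130 122  31   8  12  16  11  14]
180 [ 98  99  99  96 104 166 171 173 181 187 190 197 206 125  56  39  42  42
  41  43  41  41  42  41  42  41  39  44 216 204 196 194 192 190 187 181
 173 173 173 160 162 136 130 111  97  97  97  98  97  99]
[364.5 363.3 364.8 362.9 257.9 254.7 254.  250.  249.8 250.5 248.7 247.
 247.7 248.8 251.  250.7 250.3 249.6 249.1 249.5 249.6 248.7 249.8 248.3
 249.3 248.  247.9   0.  244.1 244.3 245.8 244.4 245.9 246.  246.3 245.8
 248.  246.8 249.7 249.8 250.1 251.  251.8 254.7 258.3 364.3 362.2 364.5
 363.4 363.6]
[368.9 368.6 367.5 368.5 369.6 258.8 256.7 255.3 254.2 252.7 252.1 252.
 250.6 251.  253.1 254.4 254.4 253.8 252.8 252.6 253.2 253.5 254.3 252.4
 252.1 253.1 253.6 252.4 247.3 247.  247.8 249.7 248.9 249.7 249.  249.7
 251.4 251.4 252.1 253.2 253.4 255.1 256.5 258.2 368.6 368.2 369.  368.1
 367.2 368.1]
```

View pics/w3c.png

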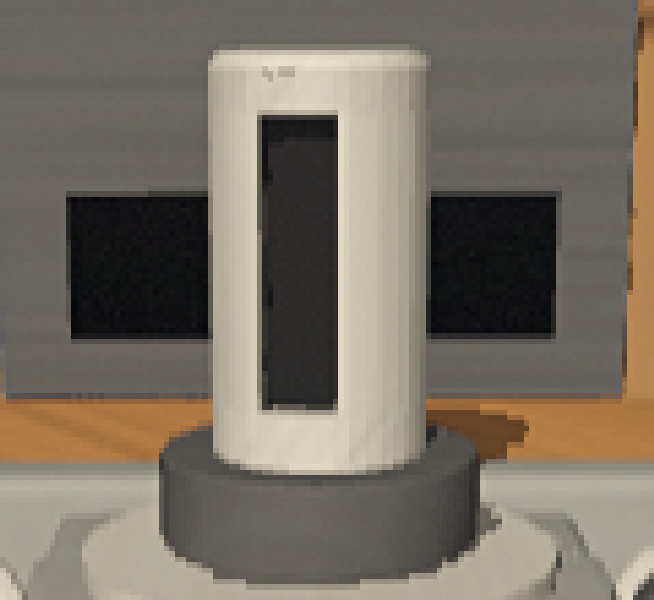

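```bash
cat > slot.py <<'E'
from h import *
import pickle,sys
from scipy.optimize import least_squares
def analyse(c,rows,cs,slot=None,R0=16.):
    """cs: (l0,l1) search ranges for shaft edges by depth/gray; returns axis line + lean"""
    g=cv2.cvtColor(c['color'],cv2.COLOR_BGR2GRAY).astype(float);z=c['z_map'];K=np.array(c['mtx']);T=c['T']
    L=[];Rr=[];S1=[];S2=[]
    for v in rows:
        r=g[v]; a,b=cs; sh=r[a:b]
        # bright shaft extents: half level subpixel
        br=np.nonzero(sh>90)[0]+a
        def sub(i,j,lo,hi): # pixel i partially covered between lo and hi level; returns fraction hi
            return np.clip((r[i]-lo)/(hi-lo),0,1)
        dark=np.nonzero(r[a:b]<60)[0]
        L.append((v,br)); 
    return
def ray(c,u,v):
    K=np.array(c['mtx']);return c['T'][:3,:3]@np.array([(u-K[0,2])/K[0,0],(v-K[1,2])/K[1,1],1])
def solve(c,left,right,s1,s2,h=.108,r=.016):
    """left/right: list of (u,v) silhouette; s1,s2: slot edges"""
    o=c['T'][:3,3]
    def dist(p,d,a,t): # line-line distance signed
        n=np.cross(d,t);n/=np.linalg.norm(n);return n@(p-a)
    def f(q):
        a=np.array([q[0],0,h]);t=np.array([-np.sin(q[1]),np.cos(q[1]),0]);
        e=[abs(dist(o,ray(c,*p),a,t))-q[2] for p in left+right]
        sg=[dist(o,ray(c,*p),a,t) for p in left+right]
        return np.array(e)*1000
    s=least_squares(f,[.6,.08,.016]);q=s.x
    a=np.array([q[0],0,h]);t=np.array([-np.sin(q[1]),np.cos(q[1]),0]);ex=np.array([t[1],-t[0],0])
    out=[]
    for grp in(s1,s2):
        A=[]
        for p in grp:
            d=ray(c,*p);oo=o-a; ox,oz=oo@ex,oo[2];dx,dz=d@ex,d[2]
            k=np.roots([dx*dx+dz*dz,2*(ox*dx+oz*dz),ox*ox+oz*oz-r*r]).real.min()
            A.append(np.arctan2(ox+k*dx,oz+k*dz))
        out.append(np.mean(A))
    return q,np.abs(s.fun).max(),out
if __name__=='__main__':
    c=pickle.load(open('w3.pkl','rb'))
    g=cv2.cvtColor(c['color'],cv2.COLOR_BGR2GRAY).astype(float)
    left=[];right=[];s1=[];s2=[]
    for v in (148,152,156,160,164,168):
        r=g[v]
        left.append((238+1-(r[238]-15)/(171-15)-.5,v)); right.append((278+(r[278]-15)/(122-15)-.5,v))
        s1.append((247+(r[247]-42)/(208-42)-.5,v)); s2.append((262-.5,v))
    print(left,right)
    for h in(.108,.106,.110): print(solve(c,left,right,s1,s2,h))
    q,_,o=solve(c,left,right,s1,s2)
    print('lean to +x',np.mean(o),'half',(o[1]-o[0])/2,'expect .368')
    # y extents: slot ends rows ; shaft end row
    for v in range(112,136): print(v,g[v,254],g[v,270],end=' | ')
    for v in range(180,200): print(v,g[v,254],g[v,270],end=' | ')
E
python3 slot.py
```

```text
[(np.float64(237.78846153846155), 148), (np.float64(237.8653846153846), 152), (np.float64(237.96794871794873), 156), (np.float64(237.96794871794873), 160), (np.float64(238.02564102564102), 164), (np.float64(238.02564102564102), 168)] [(np.float64(277.9672897196262), 148), (np.float64(277.9579439252336), 152), (np.float64(277.9392523364486), 156), (np.float64(277.9018691588785), 160), (np.float64(277.7897196261682), 164), (np.float64(277.6682242990654), 168)]
(array([0.59468454, 0.07989105, 0.0159541 ]), np.float64(0.049642532548657), [np.float64(-0.5571698187102397), np.float64(0.15804888985467477)])
(array([0.59470964, 0.07989105, 0.01607642]), np.float64(0.05002315180444722), [np.float64(-0.5621815316171693), np.float64(0.1594572669034701)])
(array([0.59465943, 0.07989105, 0.01583178]), np.float64(0.049261912773324035), [np.float64(-0.5521744460962245), np.float64(0.15664087711338812)])
lean to +x -0.19956046442778247 half 0.35760935428245727 expect .368
112 101.0 99.0 | 113 103.0 102.0 | 114 102.0 101.0 | 115 102.0 102.0 | 116 103.0 103.0 | 117 99.0 98.0 | 118 122.0 122.0 | 119 187.0 175.0 | 120 217.0 194.0 | 121 219.0 193.0 | 122 212.0 183.0 | 123 206.0 172.0 | 124 208.0 171.0 | 125 209.0 170.0 | 126 208.0 169.0 | 127 206.0 171.0 | 128 207.0 172.0 | 129 213.0 170.0 | 130 178.0 174.0 | 131 55.0 176.0 | 132 23.0 175.0 | 133 25.0 176.0 | 134 26.0 174.0 | 135 38.0 176.0 | 180 41.0 173.0 | 181 42.0 173.0 | 182 42.0 172.0 | 183 35.0 172.0 | 184 89.0 172.0 | 185 156.0 171.0 | 186 198.0 171.0 | 187 210.0 174.0 | 188 207.0 178.0 | 189 206.0 177.0 | 190 206.0 175.0 | 191 207.0 174.0 | 192 209.0 172.0 | 193 209.0 174.0 | 194 211.0 177.0 | 195 216.0 143.0 | 196 177.0 73.0 | 197 72.0 77.0 | 198 88.0 92.0 | 199 102.0 98.0 |
```

Run:
```python
from h import *
import pickle
c=pickle.load(open('w3.pkl','rb'))
t=np.array([-np.sin(.08),np.cos(.08),0])
for u,v,z,n in((254,130.3,.1237,'slot outer'),(254,184.0,.1237,'slot inner'),(254,184.8,.1237,'slot inner b'),(258,118.3,.1225,'shaft end')):
    p=ray_plane(c,(u,v),z);print(n,p,'s',p@t-np.array([.5947,0,0])@t)
print(c['T'][:3,3])
plan([.4683-.0,.0565,.19],[np.pi,0,.064],6)
```

```text
slot outer [ 0.59177088 -0.00237499  0.1237    ] s -0.0021333194051327276
slot inner [ 0.59494868 -0.04278576  0.1237    ] s -0.0426687932253462
slot inner b [ 0.5949979  -0.04341167  0.1237    ] s -0.04329663557051562
shaft end [0.59402786 0.00645359 0.1225    ] s 0.006486659613617371
[0.59059508 0.01018221 0.36885128]
-19.8 -20.1 16.1 -0.000 0.000 0.003; -19.9 -20.0 16.1 -0.000 0.000 0.003; -19.9 -20.0 16.1 -0.000 0.000 0.003; -20.0 -19.9 16.1 -0.000 0.000 0.003; -20.0 -19.9 16.1 -0.000 0.000 0.003; -20.1 -19.8 16.1 -0.000 0.000 0.003
```

{"name": "move_arm", "arguments": {
  "rows": "-25 -16 0 0 0 0; -25 -16 19 0 0 0; -25 -16 24 0 0 0; -26 -16 24 0 0 0; -25 -15 24 0 0 0.01; -8 -5 24 0 0 0; 0 0 0 0 0 0"
}}

```text
time_s: 4.18
ee_pos: [0.4479, 0.0271, 0.1706]
eef_rot: [-3.139, -0.003, 0.076]
force: [1.0, -0.0, 0.5]
grip_width: 0.0942
```

```bash
cat > key.py <<'E'
from h import *
import pickle,sys
n=sys.argv[1]
st();c=cam('wrist');cv2.imwrite(f'pics/{n}.png',c['color']);pickle.dump(c,open(n+'.pkl','wb'))
P=cloud(c);hsv=cv2.cvtColor(c['color'],cv2.COLOR_BGR2HSV)
m=((hsv[...,1]<60)&(hsv[...,2]>190)&(abs(P[...,0]-.468)<.04)&(abs(P[...,1]-.057)<.04)).astype(np.uint8)
cnt=max(cv2.findContours(m,cv2.RETR_EXTERNAL,cv2.CHAIN_APPROX_NONE)[0],key=cv2.contourArea)
print(cv2.boundingRect(cnt),cv2.minAreaRect(cnt))
Q=np.array([ray_plane(c,p[0],.008)[:2]*1000 for p in cnt],np.float32);print(cv2.minAreaRect(Q))
x,y,w,h=cv2.boundingRect(cnt)
cv2.imwrite(f'pics/{n}c.png',cv2.resize(c['color'][y-20:y+h+20,x-30:x+w+30],None,fx=6,fy=6,interpolation=cv2.INTER_NEAREST))
g=cv2.cvtColor(c['color'],cv2.COLOR_BGR2GRAY)
print(g[y+h//2,x-4:x+w+5]);print(g[y-4:y+6,x+w//2],g[y+h-6:y+h+6,x+w//2],y-4,y+h-6)
E
python3 key.py w4
```

```text
t 4.17 p [0.4479 0.0271 0.1706] rpy [-3.139e+00 -3.000e-03  7.600e-02] F [ 1.01 -0.02  0.54] M [-0.02 -0.11 -0.01] g 0.0942
(276, 139, 15, 53) ((283.1790466308594, 165.00918579101562), (12.496397972106934, 52.64875793457031), 2.935673952102661)
((467.8982238769531, 56.434112548828125), (9.380548477172852, 39.97172546386719), 2.371912717819214)
[145 148 147 148 118 203 202 199 198 199 200 199 197 192 198 201 201 207
  68  87  87 150 144 143]
[148 148 146 148 188 206 203 203 203 203] [192 193 192 193 195 161  89  92  93  93  90 128] 135 186
```

View pics/w4.png

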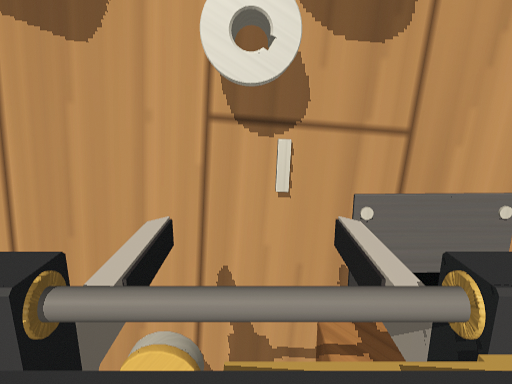

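View pics/w4c.png

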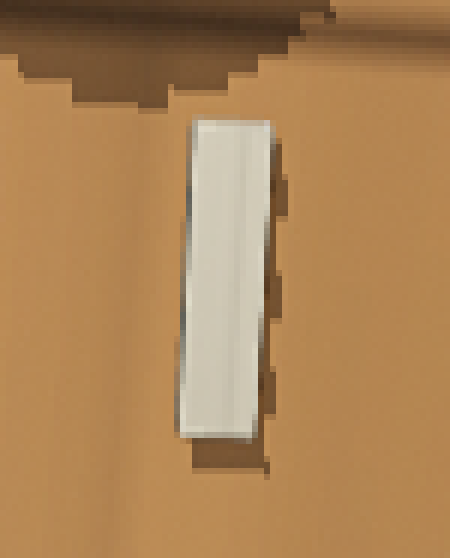

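Run:
```python
from h import *
st();plan([.468,.0565,.125],[np.pi,0,.05],2)
```

```text
t 4.22 p [0.4487 0.0269 0.1716] rpy [-3.139 -0.005  0.076] F [0.11 0.63 0.09] M [-0.07 -0.12 -0.  ] g 0.094
10.6 -14.0 23.4 -0.001 -0.002 0.013; 10.5 -14.1 23.3 -0.001 -0.002 0.013
```

{"name": "move_arm", "arguments": {
  "rows": "11 -14 23 0 -0.002 0.013; 11 -14 23 0 -0.002 0.013; 0 0 8 0 0 0; 0 0 0 0 0 0",
  "grip": -0.4
}}

```text
time_s: 4.72
ee_pos: [0.4723, 0.0572, 0.1214]
eef_rot: [-3.14, -0.008, 0.05]
force: [-1.4, -0.2, 0.3]
grip_width: 0.0571
```

Run:
```python
from h import *
st();plan([.468,.0565,.1005],[np.pi,0,.05],2)
```

```text
t 4.72 p [0.4723 0.0572 0.1214] rpy [-3.14  -0.008  0.05 ] F [-1.4  -0.23  0.31] M [-0.03 -0.05 -0.01] g 0.0571
-2.3 0.3 10.4 -0.001 -0.004 -0.000; -2.2 0.3 10.4 -0.001 -0.004 -0.000
```

{"name": "move_arm", "arguments": {
  "rows": "-4.3 0.5 10 0 -0.008 0; 0 0 9 0 0 0; 0 0 0 0 0 0"
}}

```text
time_s: 5.1
ee_pos: [0.4681, 0.0556, 0.1028]
eef_rot: [-3.14, -0.002, 0.049]
force: [0.1, 0.3, -1.0]
grip_width: 0.0292
```

Run:
```python
from h import *
st();plan([.468,.0565,.1005],[np.pi,0,.05],1)
```

```text
t 5.1 p [0.4681 0.0556 0.1028] rpy [-3.14e+00 -2.00e-03  4.90e-02] F [ 0.09  0.26 -1.05] M [-0.04 -0.1  -0.01] g 0.0292
-0.0 -0.9 2.3 -0.002 -0.002 -0.001
```

{"name": "move_arm", "arguments": {
  "rows": "0 -0.9 2.3 0 -0.002 0; 0 0 0 0 0 0"
}}

```text
time_s: 5.35
ee_pos: [0.4681, 0.0565, 0.1006]
eef_rot: [-3.14, -0.0, 0.049]
force: [-0.4, -0.1, 0.8]
grip_width: 0.0285
```

{"name": "move_arm", "arguments": {
  "rows": "0 0 0 0 0 0; 0 0 0 0 0 0; 0 0 0 0 0 0; 0 0 0 0 0 0",
  "grip": -1,
  "newtons": 15
}}

```text
time_s: 5.85
ee_pos: [0.4683, 0.0565, 0.1009]
eef_rot: [-3.14, -0.001, 0.049]
force: [0.4, -0.7, 0.9]
grip_width: 0.0096
```

Run:
```python
from h import *
st();c=cam('wrist');cv2.imwrite('pics/w5.png',c['color'])
```

```text
t 5.85 p [0.4683 0.0565 0.1009] rpy [-3.14e+00 -1.00e-03  4.90e-02] F [ 0.37 -0.69  0.93] M [-0.03 -0.05 -0.02] g 0.0096
```

View pics/w5.png

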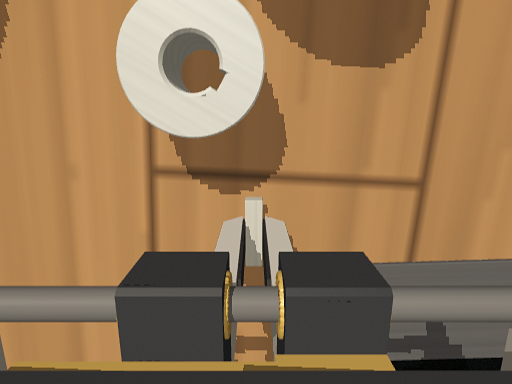

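```bash
cat >> h.py <<'E'
AX=np.array([.5949,0,.108]); YAW=.08; 
def tv(): return np.array([-np.sin(YAW),np.cos(YAW),0])
def pose(s,rad,phi,yo=0.):
    """TCP pos/rpy with tool z to axis, at s along axis, radial distance rad"""
    t=tv();ex=np.array([t[1],-t[0],0]);kz=np.cos(phi)*np.array([0,0,1])+np.sin(phi)*ex
    M=np.column_stack([np.cos(phi)*ex-np.sin(phi)*np.array([0,0,1]),-t,-kz])
    return AX+s*t+rad*kz, R.from_matrix(M).as_euler('xyz')
def rel(phi):
    """current TCP in arbor coords: s, radial, lateral (+ toward tool x) w.r.t. lean phi, and rot error in tool axes"""
    o=sensors.get_obs();p,e=pose(0,0,phi);M=R.from_euler('xyz',e).as_matrix();d=M.T@(np.array(o['ee_pos'])-p)
    w=(R.from_matrix(M).inv()*R.from_matrix(rot(o['eef_rot']))).as_rotvec()
    f=M.T@np.array(o['force'])
    print('s %.2f rad %.2f lat %.2f mm'%(-d[1]*1e3,-d[2]*1e3,d[0]*1e3),'rotErr',w.round(4),'Ftool(x,y,z)',f.round(2),'Mw',np.round(o['moment'],2),'t',round(o['time_s'],2),'g',round(o['grip_width'],4))
E
python3 - <<'E'
from h import *
p,e=pose(-.0226,.128,-.205);print(p,e)
o=sensors.get_obs();a=[*o['ee_pos'][:2],.245]
plan(p+[0,0,.012],e,7,start=(a,o['eef_rot']))
E
```

```text
[ 0.57073281 -0.02461002  0.23331981] [ 3.14159265 -0.205       0.08      ]
14.0 12.3 -0.1 0.000 0.029 -0.004; 14.0 12.4 0.3 0.000 0.029 -0.004; 13.9 12.4 0.8 0.000 0.029 -0.004; 13.8 12.5 1.2 0.000 0.029 -0.004; 13.7 12.5 1.6 0.000 0.029 -0.004; 13.6 12.6 2.0 0.000 0.029 -0.004; 13.5 12.7 2.3 0.000 0.029 -0.004
```

{"name": "move_arm", "arguments": {
  "rows": "0 0 -15 0 0 0; 0 0 -40 0 0 0; 0 0 -50 0 0 0; 0 0 -40 0 0 0; 14 12 0 0 0.029 -0.004; 14 12 0 0 0.029 -0.004; 14 12.4 1 0 0.029 -0.004; 14 12.5 1 0 0.029 -0.004; 14 12.5 2 0 0.029 -0.004; 14 12.6 2 0 0.029 -0.004; 12 12.7 2 0 0.029 -0.004; 0 0 0 0 0 0"
}}

```text
time_s: 7.4
ee_pos: [0.5755, -0.0305, 0.2519]
eef_rot: [3.14, -0.214, 0.078]
force: [1.1, 0.5, -0.4]
grip_width: 0.0095
```

Run:
```python
from h import *
import pickle
st();rel(-.205)
p,e=pose(-.0226,.128,-.205);plan(p,e,1)
for n in('wrist','side'):
  c=cam(n);cv2.imwrite(f'pics/{n}6.png',c['color']);pickle.dump(c,open(n+'6.pkl','wb'))
d=c['color'][90:210,200:340];cv2.imwrite('pics/side6c.png',cv2.resize(d,(700,600),interpolation=cv2.INTER_CUBIC))
```

```text
t 7.4 p [ 0.5755 -0.0305  0.2519] rpy [ 3.14  -0.214  0.078] F [ 1.07  0.46 -0.38] M [-0.    0.01  0.  ] g 0.0095
s -28.89 rad 145.36 lat 7.99 mm rotErr [-0.0015  0.0087  0.0019] Ftool(x,y,z) [ 1.01 -0.38  0.59] Mw [-0.    0.01  0.  ] t 7.4 g 0.0095
-8.2 -6.3 17.3 0.002 -0.009 -0.002
```

View pics/wrist6.png

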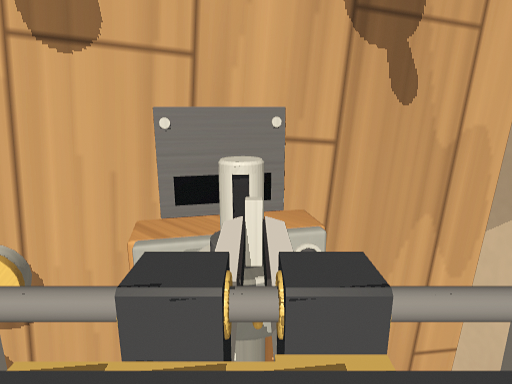

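View pics/side6c.png

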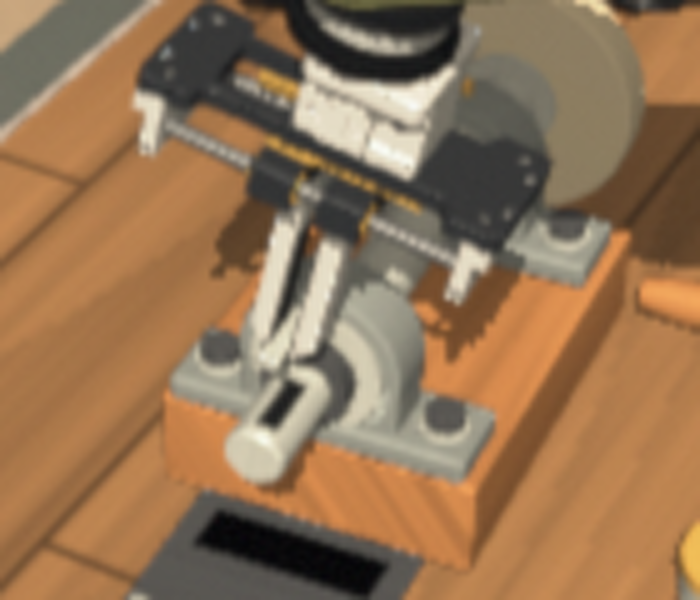

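{"name": "move_arm", "arguments": {
  "rows": "-8.2 -6.3 5 0.002 -0.009 -0.002; 0 0 6 0 0 0; 0 0 0 0 0 0"
}}

```text
time_s: 7.88
ee_pos: [0.5675, -0.0223, 0.2388]
eef_rot: [-3.141, -0.203, 0.082]
force: [0.2, 0.3, -0.1]
grip_width: 0.0096
```

Run:
```python
from h import *
import pickle
rel(-.205)
c=cam('wrist');pickle.dump(c,open('w7.pkl','wb'));cv2.imwrite('pics/w7.png',cv2.resize(c['color'][120:300,170:350],(600,600),interpolation=cv2.INTER_NEAREST))
```

```text
s -20.08 rad 133.98 lat -1.86 mm rotErr [ 0.0013 -0.0024 -0.0022] Ftool(x,y,z) [ 0.15 -0.3   0.15] Mw [-0.09  0.04  0.02] t 7.88 g 0.0096
```

View pics/w7.png

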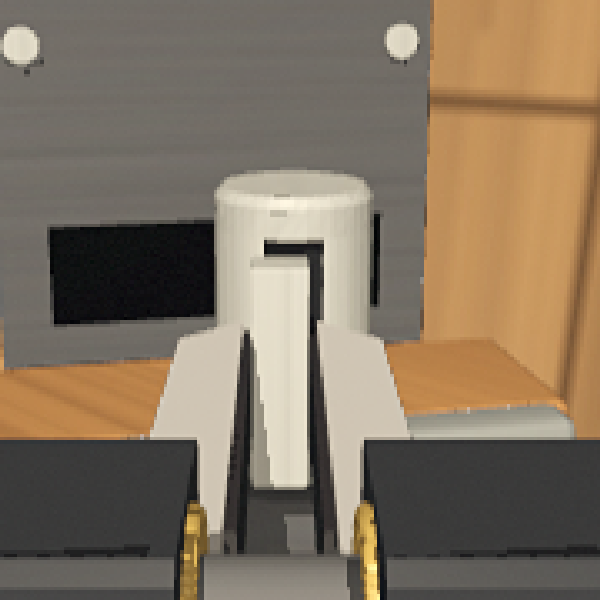

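{"name": "move_arm", "arguments": {
  "rows": "1.8 2.4 2 -0.001 0.002 0.002; 0 0 1 0 0 0; 0 0 0 0 0 0"
}}

```text
time_s: 8.3
ee_pos: [0.5705, -0.0248, 0.2366]
eef_rot: [-3.142, -0.206, 0.08]
force: [-0.3, -0.3, -0.4]
grip_width: 0.0095
```

Run:
```python
from h import *
import pickle
rel(-.205)
c=cam('wrist');pickle.dump(c,open('w7.pkl','wb'));cv2.imwrite('pics/w8.png',cv2.resize(c['color'][120:300,170:350],(600,600),interpolation=cv2.INTER_NEAREST));rel(-.205)
```

```text
s -22.76 rad 131.26 lat 0.39 mm rotErr [0.     0.0006 0.0001] Ftool(x,y,z) [-0.43  0.32  0.34] Mw [-0.07  0.04 -0.04] t 8.3 g 0.0095
s -22.77 rad 131.30 lat 0.41 mm rotErr [0.     0.0007 0.    ] Ftool(x,y,z) [0.22 1.06 0.06] Mw [-0.06  0.01  0.04] t 8.35 g 0.0097
```

View pics/w8.png

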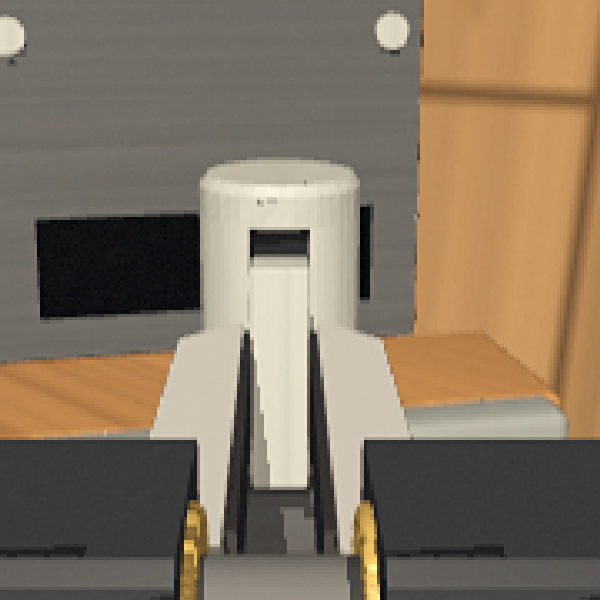

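{"name": "move_arm", "arguments": {
  "rows": "-0.3 0 7 0 0 0; 0 0 5 0 0 0; 0 0 0 0 0 0"
}}

```text
time_s: 8.72
ee_pos: [0.5727, -0.0246, 0.2238]
eef_rot: [-3.141, -0.205, 0.08]
force: [1.0, -0.4, -0.9]
grip_width: 0.0097
```

Run:
```python
from h import *
rel(-.205)
c=cam('wrist');cv2.imwrite('pics/w9.png',cv2.resize(c['color'][120:300,170:350],(600,600),interpolation=cv2.INTER_NEAREST));rel(-.205)
```

```text
s -22.78 rad 118.26 lat -0.01 mm rotErr [0.0001 0.0003 0.0001] Ftool(x,y,z) [0.79 0.44 1.07] Mw [-0.05  0.01 -0.01] t 8.72 g 0.0097
s -22.79 rad 118.48 lat 0.07 mm rotErr [0.     0.0006 0.0001] Ftool(x,y,z) [ 0.09  0.95 -0.32] Mw [-0.03  0.02 -0.03] t 8.78 g 0.0095
```

View pics/w9.png

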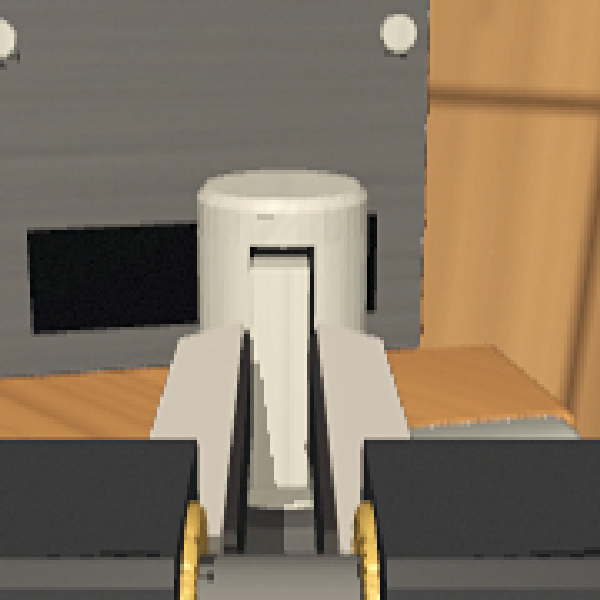

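{"name": "move_arm", "arguments": {
  "rows": "0.35 0 1 0 0 0; 0 0 1 0 0 0; 0 0 0 0 0 0"
}}

```text
time_s: 9.15
ee_pos: [0.5736, -0.0246, 0.2222]
eef_rot: [3.142, -0.206, 0.08]
force: [0.5, 0.1, -1.0]
grip_width: 0.0093
```

```bash
python3 -c "
from h import *
rel(-.205)"
```

```text
s -22.78 rad 116.55 lat 0.55 mm rotErr [-0.      0.001   0.0001] Ftool(x,y,z) [ 0.26 -0.01  1.1 ] Mw [-0.03  0.03  0.09] t 9.15 g 0.0093
```

{"name": "move_arm", "arguments": {
  "rows": "-0.1 0 1 0 0 0; 0 0 0 0 0 0"
}}

```text
time_s: 9.4
ee_pos: [0.5738, -0.0246, 0.2213]
eef_rot: [3.141, -0.206, 0.08]
force: [0.3, 0.2, -0.2]
grip_width: 0.0097
```

{"name": "move_arm", "arguments": {
  "rows": "0 0 1 0 0 0; 0 0 0 0 0 0"
}}

```text
time_s: 9.65
ee_pos: [0.5739, -0.0246, 0.2202]
eef_rot: [3.142, -0.206, 0.08]
force: [-0.2, -0.1, -0.7]
grip_width: 0.01
```

```bash
python3 -c "
from h import *
rel(-.205)
c=cam('wrist');cv2.imwrite('pics/w10.png',cv2.resize(c['color'][120:300,170:350],(600,600),interpolation=cv2.INTER_NEAREST));rel(-.205)"
```

```text
s -22.80 rad 114.54 lat 0.47 mm rotErr [-0.0001  0.0012  0.    ] Ftool(x,y,z) [-0.39  0.11  0.65] Mw [-0.03 -0.04 -0.  ] t 9.65 g 0.01
s -22.78 rad 114.61 lat 0.52 mm rotErr [-0.0001  0.0013  0.    ] Ftool(x,y,z) [ 0.7   0.16 -0.55] Mw [-0.05  0.    0.01] t 9.7 g 0.0094
```

View pics/w10.png

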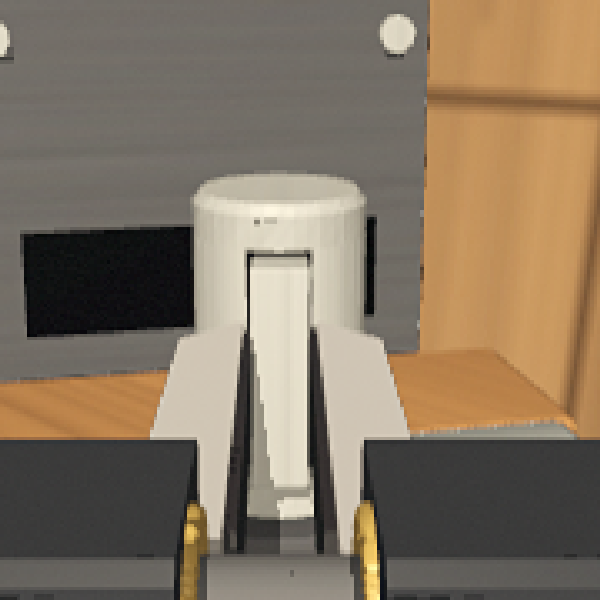

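{"name": "move_arm", "arguments": {
  "rows": "0 0 1 0 0 0; 0 0 0 0 0 0"
}}

```text
time_s: 9.95
ee_pos: [0.5742, -0.0245, 0.2193]
eef_rot: [3.142, -0.206, 0.08]
force: [-0.9, -0.3, 0.4]
grip_width: 0.0094
```

{"name": "move_arm", "arguments": {
  "rows": "0 0 1 0 0 0; 0 0 0 0 0 0"
}}

```text
time_s: 10.2
ee_pos: [0.5744, -0.0245, 0.2182]
eef_rot: [3.142, -0.206, 0.08]
force: [-0.3, -0.8, -0.3]
grip_width: 0.0102
```

```bash
python3 -c "
from h import *
rel(-.205)"
```

```text
s -22.80 rad 112.46 lat 0.51 mm rotErr [-0.0001  0.0013  0.0001] Ftool(x,y,z) [-0.43  0.75  0.25] Mw [-0.05  0.03  0.09] t 10.2 g 0.0102
```

{"name": "move_arm", "arguments": {
  "rows": "0 0 0.7 0 0 0; 0 0 0 0 0 0"
}}

```text
time_s: 10.45
ee_pos: [0.5746, -0.0245, 0.2179]
eef_rot: [3.141, -0.207, 0.08]
force: [-1.1, -0.6, 1.5]
grip_width: 0.0099
```

{"name": "move_arm", "arguments": {
  "rows": "0 0 0 0 0 0; 0 0 0 0 0 0",
  "grip": -0.6
}}

```text
time_s: 10.7
ee_pos: [0.5746, -0.0245, 0.2178]
eef_rot: [3.141, -0.207, 0.08]
force: [0.5, -0.0, 0.3]
grip_width: 0.0192
```

```bash
python3 -c "
from h import *
rel(-.205)
c=cam('wrist');cv2.imwrite('pics/w11.png',cv2.resize(c['color'][120:300,170:350],(600,600),interpolation=cv2.INTER_NEAREST));rel(-.205)"
```

```text
s -22.81 rad 112.05 lat 0.66 mm rotErr [-0.0002  0.0018  0.0001] Ftool(x,y,z) [ 0.55  0.06 -0.18] Mw [ 0.01 -0.   -0.01] t 10.7 g 0.0192
s -22.80 rad 112.07 lat 0.67 mm rotErr [-0.0002  0.0019  0.    ] Ftool(x,y,z) [-0.03  0.31  0.1 ] Mw [-0.06 -0.03  0.05] t 10.75 g 0.0188
```

View pics/w11.png

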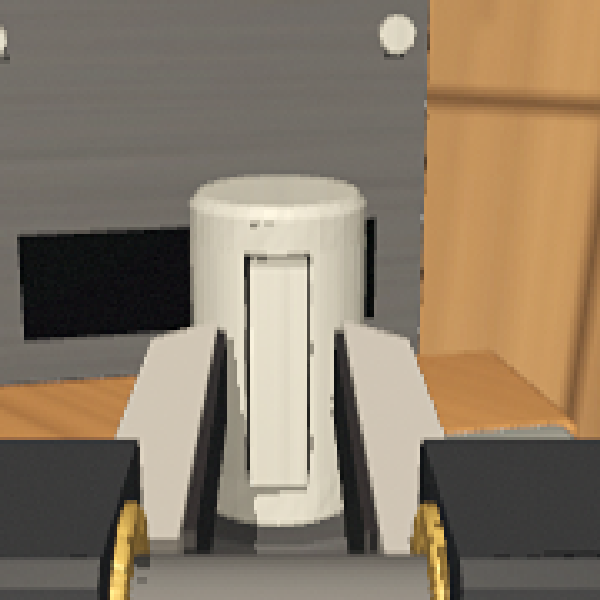

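{"name": "move_arm", "arguments": {
  "rows": "0 0 -5 0 0 0; 0 0 -20 0 0 0; 0 0 -25 0 0 0; 0 0 0 0 0 0"
}}

```text
time_s: 11.25
ee_pos: [0.564, -0.0253, 0.2685]
eef_rot: [3.141, -0.207, 0.08]
force: [0.1, -0.0, 0.1]
grip_width: 0.0188
```

Run:
```python
from h import *
import pickle
o=sensors.get_obs();c=cam('wrist');pickle.dump(c,open('w12.pkl','wb'));cv2.imwrite('pics/w12.png',c['color'])
M=R.from_euler('xyz',o['eef_rot']).as_matrix();h=np.array(c['hand_eye'])
print(o['ee_pos'],o['eef_rot'],c['T'][:3,3],o['ee_pos']+M@h[:3,3]);print(h[:3,3]);rel(-.205)
print(sorted(c.keys()))
w=pickle.load(open('w3.pkl','rb'));print(w['hand_eye'][:3],w['T'])
```

```text
[ 0.56401544 -0.0253491   0.26846875] [ 3.14145035 -0.20656852  0.07994071] [0.54129823 0.03949694 0.34898497] [0.54129823 0.03949694 0.34898497]
[-0.00058094 -0.06644133 -0.08239634]
s -22.73 rad 162.53 lat 0.04 mm rotErr [ 0.0002 -0.0004  0.0001] Ftool(x,y,z) [-0.73  0.59  1.12] Mw [-0.01  0.    0.02] t 11.3 g 0.019
['T', 'color', 'hand_eye', 'mtx', 'z_map']
[[ 9.99999924e-01 -3.01707776e-04 -2.45391285e-04 -6.41110759e-04]
 [ 3.50744411e-04  9.72248371e-01  2.33950811e-01 -6.64407116e-02]
 [ 1.67996498e-04 -2.33950879e-01  9.72248403e-01 -8.22708295e-02]] [[ 9.96950890e-01  7.60664088e-02  1.74018507e-02  5.90595078e-01]
 [ 7.80276959e-02 -9.69578955e-01 -2.32009329e-01  1.01822142e-02]
 [-7.75648226e-04  2.32659733e-01 -9.72557889e-01  3.68851276e-01]
 [ 0.00000000e+00  0.00000000e+00  0.00000000e+00  1.00000000e+00]]
```

View pics/w12.png

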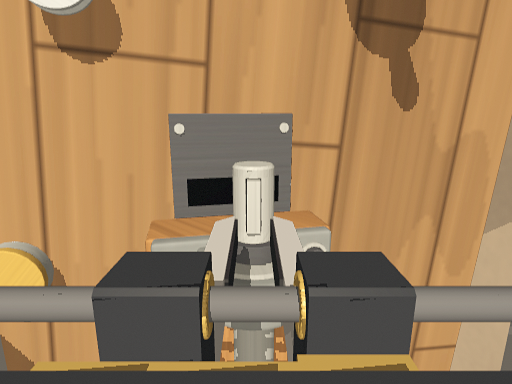

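Run:
```python
from h import *
import pickle
c=pickle.load(open('w12.pkl','rb'))
g=cv2.cvtColor(c['color'],cv2.COLOR_BGR2GRAY)
for v in(182,190,198,206): print(v,g[v,228:280])
for u in (240,246,253,260): print(u,g[158:186,u])
cv2.imwrite('pics/w12c.png',cv2.resize(c['color'][150:250,200:310],(660,600),interpolation=cv2.INTER_NEAREST))
```

```text
182 [ 16  15  16   9  49 163 179 183 188 189 192 200 203 206 210 213 220 135
  35 235 227 224 225 224 225 224 223 218 223 227 226 226 167 181 213 208
 205 198 198 195 186 178 178 170 165 144  67  10  10  13  67 113]
190 [ 15  16  11   8  48 156 180 180 189 189 193 198 202 206 209 212 218 158
  43 230 224 222 222 221 222 221 219 215 220 224 224 223 153 178 214 208
 204 199 198 196 186 179 176 166 168 137  53   9  13  11  66 112]
198 [ 16  14  12  13  16 158 177 181 189 188 192 197 202 204 208 212 217 183
  43 243 222 221 221 221 221 221 218 214 219 223 224 223 149 152 216 209
 204 200 198 195 186 178 178 167 168 132  35   9  15  11  91 111]
206 [110 110 110 110 107 147 173 177 190 188 192 197 201 205 208 211 217 183
  29 240 223 220 220 220 221 220 217 213 219 223 224 222 146 181 214 208
 202 200 198 195 186 176 178 168 158 130 108 108 107 108 107 108]
240 [109 111 109 132 172 186 182 186 208 220 220 208 198 199 200 200 200 200
 201 203 204 203 203 203 203 202 203 202]
246 [110 110 105 159 186 183 182 181 204 225 232 230 221 218 217 215 214 214
 214 200 134  17  25  29  35  36  34  33]
253 [111 110 119 165 185 181 180 178 197 228 238 233 221 215 218 220 219 217
 218 222 175 147 188 211 224 223 223 223]
260 [111 109 104 160 187 185 184 182 195 219 229 225 215 208 209 208 208 208
 210 197 134  64 101 150 167 161 161 157]
```

View pics/w12c.png

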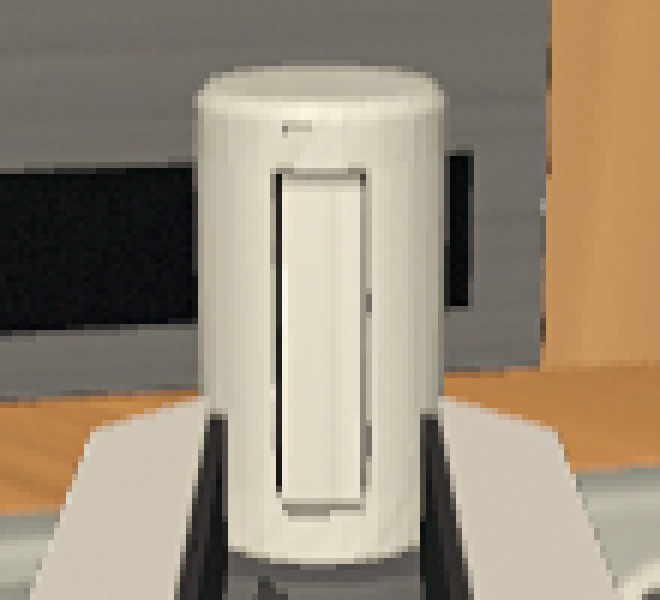

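```bash
sed -i 's/AX=np.array(\[.5949/AX=np.array([.5953/' h.py
python3 - <<'E'
from h import *
plan([.474,.235,.285],[np.pi,0,.0],8)
E
```

```text
-8.0 -33.3 -3.9 -0.001 -0.026 0.010; -8.4 -33.2 -3.7 -0.001 -0.026 0.010; -8.8 -33.2 -3.6 -0.001 -0.026 0.010; -9.2 -33.1 -3.4 -0.001 -0.026 0.010; -9.6 -33.0 -3.2 -0.001 -0.026 0.010; -10.0 -32.9 -2.9 -0.001 -0.026 0.010; -10.4 -32.8 -2.7 -0.001 -0.026 0.010; -10.8 -32.7 -2.5 -0.001 -0.026 0.010
```

{"name": "move_arm", "arguments": {
  "rows": "-8 -33 -4 0 -0.026 0.01; -8 -33 -4 0 -0.026 0.01; -9 -33 -4 0 -0.026 0.01; -9 -33 -3 0 -0.026 0.01; -10 -33 -3 0 -0.026 0.01; -10 -33 -3 0 -0.026 0.01; -10 -30 -3 0 -0.026 0.01; -6 -15 0 0 -0.015 0.01; 0 0 0 0 0 0",
  "grip": 1
}}

```text
time_s: 12.42
ee_pos: [0.4762, 0.2212, 0.2745]
eef_rot: [-3.137, 0.012, -0.003]
force: [-0.4, -0.3, 0.6]
grip_width: 0.0941
```

Run:
```python
from h import *
import pickle
st()
c=cam('wrist');pickle.dump(c,open('w13.pkl','wb'));cv2.imwrite('pics/w13.png',c['color']);st()
```

```text
t 12.43 p [0.4762 0.2212 0.2745] rpy [-3.137e+00  1.200e-02 -3.000e-03] F [-0.36 -0.29  0.62] M [-0.1  -0.14 -0.02] g 0.0941
t 12.47 p [0.4764 0.2206 0.2745] rpy [-3.137e+00  1.200e-02 -3.000e-03] F [-0.49  0.36  0.82] M [-0.06 -0.09 -0.06] g 0.0937
```

View pics/w13.png

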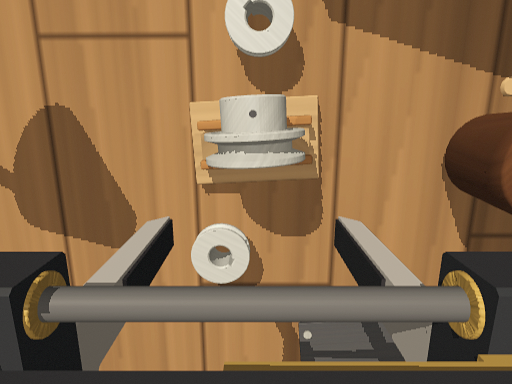

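Run:
```python
from h import *
import pickle
c=pickle.load(open('w13.pkl','rb'))
cv2.imwrite('pics/w13c.png',cv2.resize(c['color'][85:195,180:330],(750,550),interpolation=cv2.INTER_NEAREST))
hsv=cv2.cvtColor(c['color'],cv2.COLOR_BGR2HSV);
for v in (102,106,110,114,118,122,126): print(v,hsv[v,214:224,1],hsv[v,280:292,1])
```

```text
102 [114 115 112 115 117  69  25  30  30  28] [ 32  34  34  34  30  23 113 118 116 116 115 114]
106 [118 117 116 116 118  96  25  28  28  30] [ 32  33  32  34  35  30 112 117 116 117 117 118]
110 [115 115 114 115 117 119  22  29  27  28] [ 31  32  34  34  32  25  99 116 115 114 117 115]
114 [112 115 113 114 114 118  56  26  28  29] [ 34  31  32  32  29  29  99 114 113 113 113 114]
118 [114 113 112 112 112 116  81  25  28  29] [ 31  33  33  30  35  26  63 169 165 152 153 152]
122 [153 157 154 157 155 157 138  19  29  29] [ 31  33  30  36  34  30  62 169 163 162 162 161]
126 [157 155 158 158 158 159 163  40  27  30] [ 31  33  37  32  32  31  25 141 135 135 136 133]
```

View pics/w13c.png

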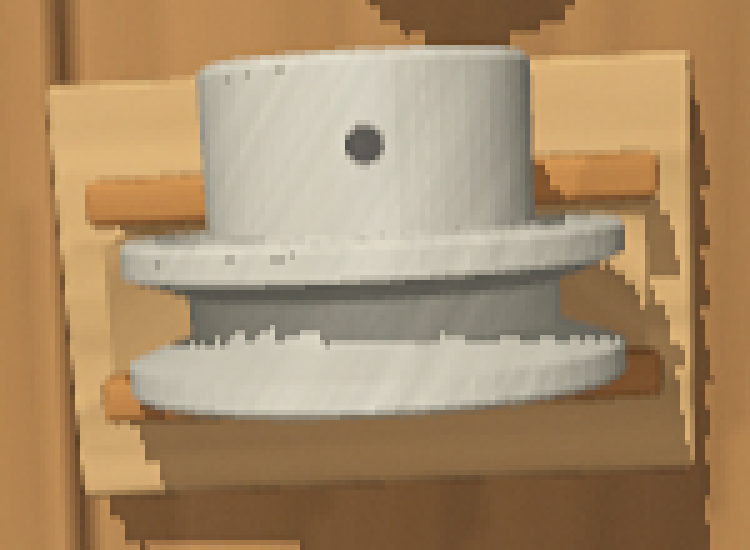

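Run:
```python
from h import *
from slot import solve,ray
import pickle
from scipy.optimize import least_squares
c=pickle.load(open('w13.pkl','rb'));o=c['T'][:3,3]
v=[102,106,110,114,118,122,126];L=np.array([219.5,219.8,220.,220.35,220.6,220.9,221.1])-.5;Rr=np.array([286,286.05,286.2,286.2,286.6,286.7,287.])-.5
def f(q):
    a=np.array([q[0],.29,.072]);t=np.array([-np.sin(q[1]),np.cos(q[1]),0]);e=[]
    for U in(L,Rr):
        for u,w in zip(U,v):
            n=np.cross(ray(c,u,w),t);n/=np.linalg.norm(n);e.append(1e3*(abs(n@(o-a))-q[2]))
    return e
s=least_squares(f,[.475,0.,.028]);print(s.x,np.abs(s.fun).max())
# hole on top of hub
print('hole',ray_plane(c,(252.7,113.7),.1), 'hub end',ray_plane(c,(253,94.3),.0995))
# rest direction: board edges front (u,v) crop/5
pts=[(180+50/5,85+88/5),(180+690/5,85+52/5),(180+90/5,85+492/5),(180+690/5,85+465/5)]
X=[ray_plane(c,p,.018)[:2] for p in pts];print(X);print(np.arctan2(*(X[1]-X[0])[::-1]),np.arctan2(*(X[3]-X[2])[::-1]))
# rim top back edge
print('rim back',ray_plane(c,(252,166.0),.106))
```

```text
[0.47260601 0.05289387 0.02785094] 0.18223986835225192
hole [0.47302901 0.28739657 0.1       ] hub end [0.47330063 0.30167769 0.0995    ]
[array([0.40892933, 0.29851355]), array([0.53681546, 0.30497992]), array([0.41349415, 0.21565283]), array([0.54032344, 0.221398  ])]
0.0505204641580086 0.0452675309765115
rim back [0.47243109 0.24796045 0.106     ]
```

Run:
```python
from h import *
plan([.4727,.2877,.22],[np.pi,0,.051],3)
```

```text
-1.1 -22.3 18.3 -0.002 0.004 -0.018; -0.7 -22.3 18.2 -0.002 0.004 -0.018; -0.4 -22.3 18.2 -0.002 0.004 -0.018
```

{"name": "move_arm", "arguments": {
  "rows": "-1 -22 16 -0.002 0.004 -0.018; -0.7 -22 16 -0.002 0.004 -0.018; -0.4 -20 16 -0.002 0.004 -0.018; 0 0 0 0 0 0"
}}

```text
time_s: 12.98
ee_pos: [0.4738, 0.2854, 0.2231]
eef_rot: [3.14, -0.0, 0.052]
force: [0.3, -0.6, 0.3]
grip_width: 0.0938
```

Run:
```python
from h import *
import pickle
st()
plan([.4727,.2877,.18],[np.pi,0,.051],2)
c=cam('wrist');pickle.dump(c,open('w14.pkl','wb'));cv2.imwrite('pics/w14.png',c['color']);st()
```

```text
t 12.97 p [0.4738 0.2854 0.2231] rpy [ 3.14  -0.     0.052] F [ 0.3  -0.59  0.28] M [-0.07 -0.07 -0.03] g 0.0938
-0.5 -1.2 21.6 0.001 -0.000 0.000; -0.5 -1.2 21.6 0.001 -0.000 0.000
t 13.03 p [0.4741 0.2849 0.224 ] rpy [ 3.14e+00 -1.00e-03  5.10e-02] F [-0.64 -0.27  0.61] M [ 0.01 -0.04  0.03] g 0.094
```

View pics/w14.png

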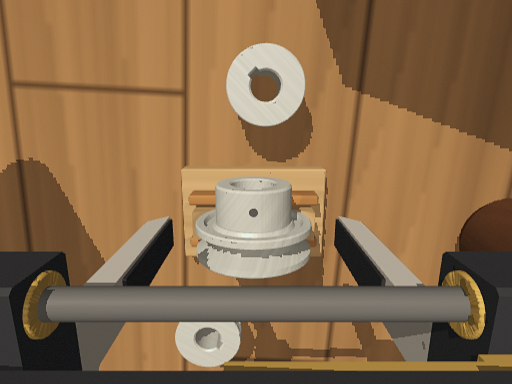

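{"name": "move_arm", "arguments": {
  "rows": "-0.3 -1.2 24 0 0 0; -0.3 -1.2 24 0 0 0; 0 0 18 0 0 0; 0 0 0 0 0 0"
}}

```text
time_s: 13.52
ee_pos: [0.4751, 0.2857, 0.159]
eef_rot: [3.141, -0.005, 0.049]
force: [0.5, -0.2, 0.3]
grip_width: 0.0936
```

Run:
```python
from h import *
st()
plan([.4733,.2877,.15],[np.pi,0,.051],1)
```

```text
t 13.53 p [0.4751 0.2857 0.159 ] rpy [ 3.141 -0.005  0.049] F [ 0.47 -0.17  0.29] M [-0.03 -0.09  0.01] g 0.0936
-1.8 -2.1 9.0 0.000 -0.005 -0.002
```

{"name": "move_arm", "arguments": {
  "rows": "-1.8 -2 8.5 0 -0.005 -0.002; 0 0 0 0 0 0"
}}

```text
time_s: 13.78
ee_pos: [0.4739, 0.2875, 0.1518]
eef_rot: [-3.141, -0.002, 0.05]
force: [-0.4, -0.2, 0.1]
grip_width: 0.0941
```

Run:
```python
from h import *
import pickle
st()
plan([.4733,.2877,.15],[np.pi,0,.051],1)
c=cam('wrist');pickle.dump(c,open('w15.pkl','wb'));cv2.imwrite('pics/w15.png',c['color']);st()
```

```text
t 13.78 p [0.4739 0.2875 0.1518] rpy [-3.141e+00 -2.000e-03  5.000e-02] F [-0.35 -0.2   0.11] M [-0.02 -0.1  -0.03] g 0.0941
-0.6 -0.2 1.8 -0.001 -0.002 -0.001
t 13.82 p [0.4741 0.2876 0.1523] rpy [-3.14e+00 -3.00e-03  5.00e-02] F [-0.4  -0.   -0.16] M [-0.07 -0.13  0.  ] g 0.0938
```

View pics/w15.png

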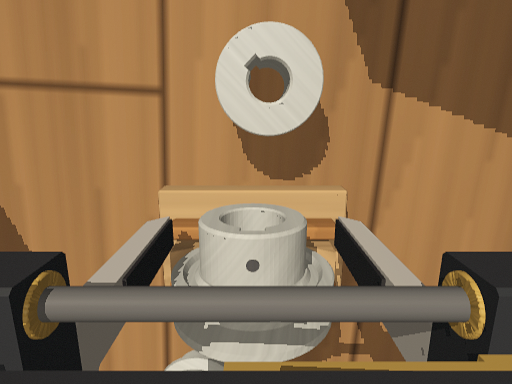

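{"name": "move_arm", "arguments": {
  "rows": "-0.5 0 2 0 -0.003 0; 0 0 0 0 0 0; 0 0 0 0 0 0; 0 0 0 0 0 0; 0 0 0 0 0 0; 0 0 0 0 0 0",
  "grip": -1,
  "newtons": 20
}}

```text
time_s: 14.58
ee_pos: [0.4735, 0.2879, 0.1512]
eef_rot: [-3.14, -0.0, 0.05]
force: [-1.1, -0.4, 0.9]
grip_width: 0.0551
```

{"name": "move_arm", "arguments": {
  "rows": "0 0 0 0 0 0; 0 0 0 0 0 0",
  "newtons": 55
}}

```text
time_s: 14.82
ee_pos: [0.4736, 0.2879, 0.1512]
eef_rot: [-3.14, -0.0, 0.05]
force: [-2.2, 0.5, 0.2]
grip_width: 0.0545
```

Run:
```python
from h import *
st()
```

```text
t 14.82 p [0.4736 0.2879 0.1512] rpy [-3.14 -0.    0.05] F [-2.24  0.55  0.24] M [ 0.04  0.18 -0.  ] g 0.0545
```

Run:
```python
from h import *
import pickle
c=pickle.load(open('side0.pkl','rb'));P=cloud(c)
q=P[195:270,128:175].reshape(-1,3);q=q[(q[:,2]>.03)&(q[:,2]<.22)];print(np.nanpercentile(q,[2,98],axis=0))
p,e=pose(.064,.0792,-.205);print(p,e)
o=sensors.get_obs()
p2=p+[0,.02,.065]
plan(p2,e,7,start=([*o['ee_pos'][:2],.25],o['eef_rot']))
```

```text
[[0.67132034 0.21352617 0.03271239]
 [0.75018994 0.29254289 0.19488004]]
[0.57411451 0.06250688 0.18554163] [ 3.14159265 -0.205       0.08      ]
12.9 30.0 -0.1 0.000 0.029 -0.004; 12.7 30.1 0.2 0.000 0.029 -0.004; 12.6 30.1 0.6 0.000 0.029 -0.004; 12.4 30.2 1.0 0.000 0.029 -0.004; 12.3 30.2 1.3 0.000 0.029 -0.004; 12.1 30.3 1.7 0.000 0.029 -0.004; 11.9 30.3 2.0 0.000 0.029 -0.004
```

Mallet is clear of the path. I'll lift straight up first, then check.

{"name": "move_arm", "arguments": {
  "rows": "0 0 -8 0 0 0; 0 0 -14 0 0 0; 0 0 -20 0 0 0; 0 0 -20 0 0 0; 0 0 -15 0 0 0; 0 0 -8 0 0 0; 0 0 0 0 0 0"
}}

```text
time_s: 15.7
ee_pos: [0.4735, 0.2873, 0.2414]
eef_rot: [-3.14, -0.001, 0.05]
force: [-0.0, 0.5, -4.7]
grip_width: 0.0546
```

Run:
```python
from h import *
st()
p,e=pose(.064,.0792,-.205);plan(p+[0,.02,.065],e,8)
c=cam('side');cv2.imwrite('pics/side16.png',c['color'])
```

```text
t 15.7 p [0.4735 0.2873 0.2414] rpy [-3.14e+00 -1.00e-03  5.00e-02] F [-0.01  0.51 -4.66] M [ 0.04 -0.07  0.01] g 0.0546
11.3 26.2 -1.2 0.000 0.026 -0.004; 11.2 26.2 -0.9 0.000 0.026 -0.004; 11.1 26.3 -0.6 0.000 0.026 -0.004; 11.0 26.3 -0.3 0.000 0.026 -0.004; 10.9 26.4 -0.1 0.000 0.026 -0.004; 10.8 26.4 0.2 0.000 0.026 -0.004; 10.7 26.4 0.5 0.000 0.026 -0.004; 10.6 26.5 0.7 0.000 0.026 -0.004
```

View pics/side16.png

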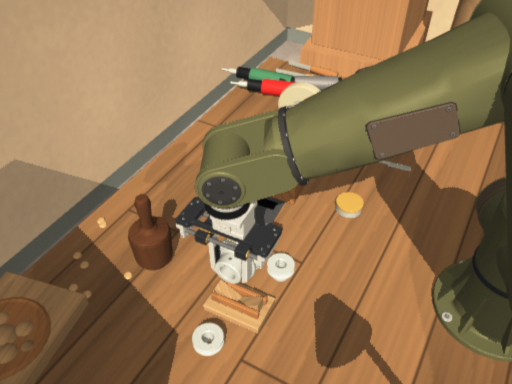

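{"name": "move_arm", "arguments": {
  "rows": "11 26 -1 0 0.026 -0.004; 11 26 -1 0 0.026 -0.004; 11 26 -1 0 0.026 -0.004; 11 26 0 0 0.026 -0.004; 11 26 0 0 0.026 -0.004; 11 26 0 0 0.026 -0.004; 9 22 0 0 0.026 -0.004; 4 10 0 0 0.015 0; 0 0 0 0 0 0"
}}

```text
time_s: 16.88
ee_pos: [0.5641, 0.0989, 0.2428]
eef_rot: [3.137, -0.19, 0.081]
force: [1.0, 0.3, -4.4]
grip_width: 0.0546
```

Run:
```python
from h import *
rel(-.205)
p,e=pose(.070,.0792,-.205);plan(p,e,3)
```

```text
s 101.05 rad 136.68 lat 4.77 mm rotErr [-0.004  -0.0154 -0.0006] Ftool(x,y,z) [ 0.08 -0.27  4.54] Mw [0.04 0.18 0.01] t 16.88 g 0.0546
-1.3 10.3 19.2 0.001 0.005 0.000; -1.4 10.3 19.2 0.001 0.005 0.000; -1.5 10.3 19.2 0.001 0.005 0.000
```

{"name": "move_arm", "arguments": {
  "rows": "-1.5 7 19 0.002 0.008 0; -1.5 7 18 0.002 0.008 0; -1.5 6 12 0 0 0; 0 0 0 0 0 0"
}}

```text
time_s: 17.38
ee_pos: [0.57, 0.0816, 0.1919]
eef_rot: [-3.141, -0.203, 0.083]
force: [0.5, 0.1, -4.4]
grip_width: 0.0545
```

Run:
```python
from h import *
rel(-.205)
p,e=pose(.070,.0792,-.205);plan(p,e,1)
c=cam('wrist');cv2.imwrite('pics/w17.png',c['color'])
c=cam('side');cv2.imwrite('pics/side17.png',cv2.resize(c['color'][100:260,170:350],(675,600),interpolation=cv2.INTER_CUBIC))
```

```text
s 83.41 rad 85.97 lat -1.26 mm rotErr [ 0.0014 -0.0019 -0.0027] Ftool(x,y,z) [-0.39 -0.08  4.4 ] Mw [0.03 0.17 0.02] t 17.38 g 0.0545
1.2 13.4 6.8 -0.001 0.002 0.003
```

View pics/w17.png

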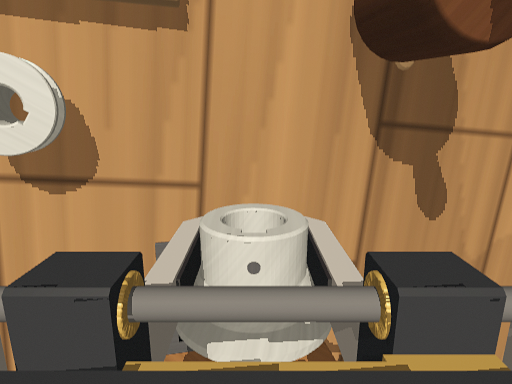

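View pics/side17.png

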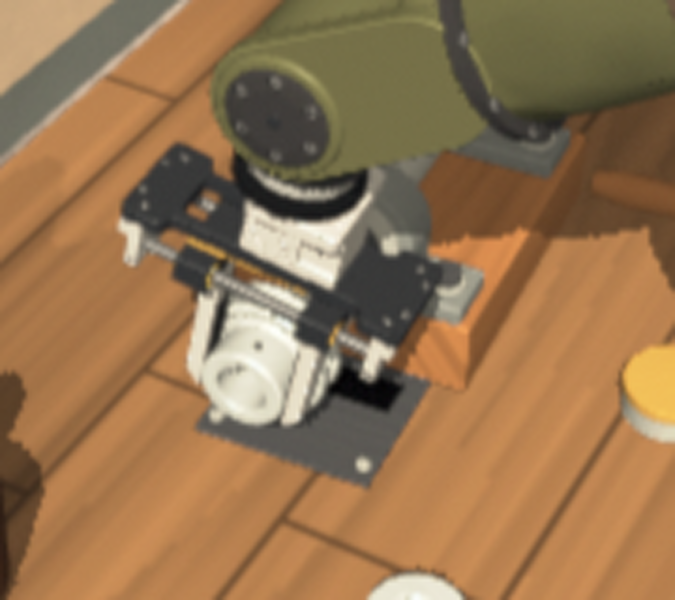

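{"name": "move_arm", "arguments": {
  "rows": "1.2 8 5 -0.001 0.002 0.003; 0 8 1.5 0 0 0; 0 0 0 0 0 0"
}}

```text
time_s: 17.85
ee_pos: [0.5748, 0.0654, 0.1879]
eef_rot: [-3.141, -0.209, 0.08]
force: [0.4, 0.0, -3.8]
grip_width: 0.0543
```

Run:
```python
from h import *
rel(-.205)
c=cam('scene');cv2.imwrite('pics/sc18.png',cv2.resize(c['color'][140:280,200:360],(686,600),interpolation=cv2.INTER_CUBIC))
rel(-.205)
```

```text
s 66.79 rad 81.33 lat 1.34 mm rotErr [ 0.0004  0.0043 -0.0001] Ftool(x,y,z) [-0.36 -0.    3.84] Mw [ 0.03  0.17 -0.01] t 17.85 g 0.0543
s 67.04 rad 81.36 lat 1.33 mm rotErr [ 0.0004  0.0042 -0.0002] Ftool(x,y,z) [-1.44 -0.04  4.92] Mw [0.02 0.12 0.  ] t 17.9 g 0.0544
```

View pics/sc18.png

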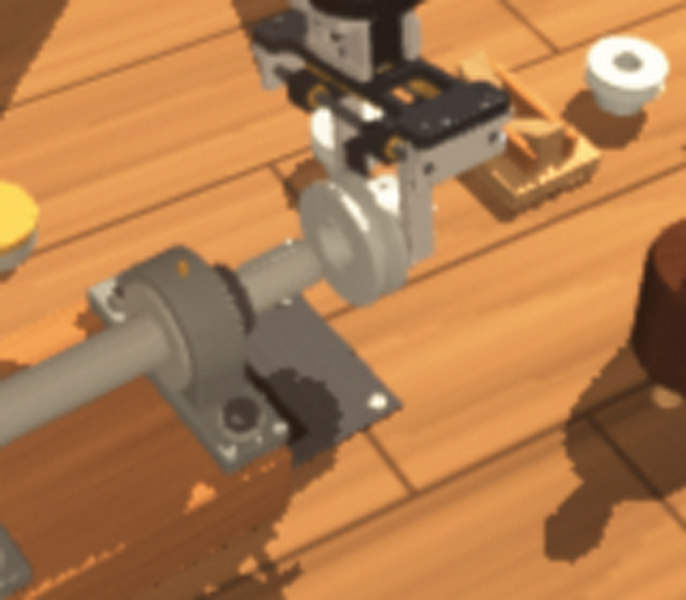

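{"name": "move_arm", "arguments": {
  "rows": "-1.1 6 1.8 0 -0.004 0; -0.1 4 0.2 0 0 0; 0 0 0 0 0 0"
}}

```text
time_s: 18.27
ee_pos: [0.5748, 0.0549, 0.1857]
eef_rot: [-3.141, -0.205, 0.08]
force: [-0.1, -0.4, -4.2]
grip_width: 0.0543
```

```bash
python3 -c "
from h import *
rel(-.205)"
```

```text
s 56.36 rad 79.38 lat 0.11 mm rotErr [ 0.0005  0.0002 -0.0002] Ftool(x,y,z) [-0.96  0.4   4.05] Mw [ 0.07  0.18 -0.07] t 18.27 g 0.0543
```

{"name": "move_arm", "arguments": {
  "rows": "-0.1 4 0.1 0 0 0; 0 2 0 0 0 0; 0 0 0 0 0 0"
}}

```text
time_s: 18.65
ee_pos: [0.5752, 0.0486, 0.1857]
eef_rot: [-3.141, -0.205, 0.08]
force: [0.0, -0.6, -5.8]
grip_width: 0.0546
```

{"name": "move_arm", "arguments": {
  "rows": "0 2 0 0 0 0; 0 2 0 0 0 0; 0 0 0 0 0 0"
}}

```text
time_s: 19.02
ee_pos: [0.5756, 0.0444, 0.1857]
eef_rot: [-3.141, -0.205, 0.081]
force: [0.1, 0.3, -4.2]
grip_width: 0.0544
```

```bash
python3 -c "
from h import *
rel(-.205)"
```

```text
s 45.85 rad 79.37 lat 0.04 mm rotErr [ 0.0005  0.0003 -0.0005] Ftool(x,y,z) [-0.77 -0.25  4.14] Mw [-0.07  0.17 -0.01] t 19.02 g 0.0544
```

{"name": "move_arm", "arguments": {
  "rows": "0 1.5 0 0 0 0; 0 1.5 0 0 0 0; 0 0 0 0 0 0"
}}

```text
time_s: 19.4
ee_pos: [0.5758, 0.0412, 0.1857]
eef_rot: [-3.141, -0.205, 0.08]
force: [-0.2, 0.9, -4.8]
grip_width: 0.0549
```

```bash
python3 -c "
from h import *
rel(-.205)"
```

```text
s 42.65 rad 79.38 lat 0.05 mm rotErr [ 0.0005  0.0004 -0.0005] Ftool(x,y,z) [-1.07 -0.89  4.67] Mw [ 0.03  0.19 -0.06] t 19.4 g 0.0549
```

{"name": "move_arm", "arguments": {
  "rows": "0 1.5 0 0 0 0; 0 1.5 0 0 0 0; 0 0 0 0 0 0"
}}

```text
time_s: 19.77
ee_pos: [0.5761, 0.0381, 0.1857]
eef_rot: [-3.141, -0.205, 0.081]
force: [0.2, -0.7, -5.4]
grip_width: 0.0545
```

```bash
python3 -c "
from h import *
rel(-.205)"
```

```text
s 39.48 rad 79.33 lat 0.04 mm rotErr [ 0.0006  0.0003 -0.0005] Ftool(x,y,z) [-0.99  0.68  5.27] Mw [0.08 0.19 0.03] t 19.77 g 0.0545
```

{"name": "move_arm", "arguments": {
  "rows": "0 1 0 0 0 0; 0 1 0 0 0 0; 0 0 0 0 0 0"
}}

```text
time_s: 20.15
ee_pos: [0.5763, 0.036, 0.1857]
eef_rot: [-3.141, -0.205, 0.081]
force: [0.0, 0.4, -3.9]
grip_width: 0.0541
```

{"name": "move_arm", "arguments": {
  "rows": "0 1 0 0 0 0; 0 1 0 0 0 0; 0 0 0 0 0 0"
}}

```text
time_s: 20.52
ee_pos: [0.5764, 0.0338, 0.1857]
eef_rot: [-3.141, -0.205, 0.081]
force: [0.4, -0.7, -4.1]
grip_width: 0.0545
```

```bash
python3 -c "
from h import *
rel(-.205)
c=cam('scene');cv2.imwrite('pics/sc19.png',cv2.resize(c['color'][160:250,220:320],(667,600),interpolation=cv2.INTER_CUBIC))
"
```

```text
s 35.20 rad 79.39 lat 0.07 mm rotErr [ 0.0005  0.0004 -0.0005] Ftool(x,y,z) [-0.49  0.72  4.08] Mw [0.04 0.14 0.01] t 20.52 g 0.0545
```

View pics/sc19.png

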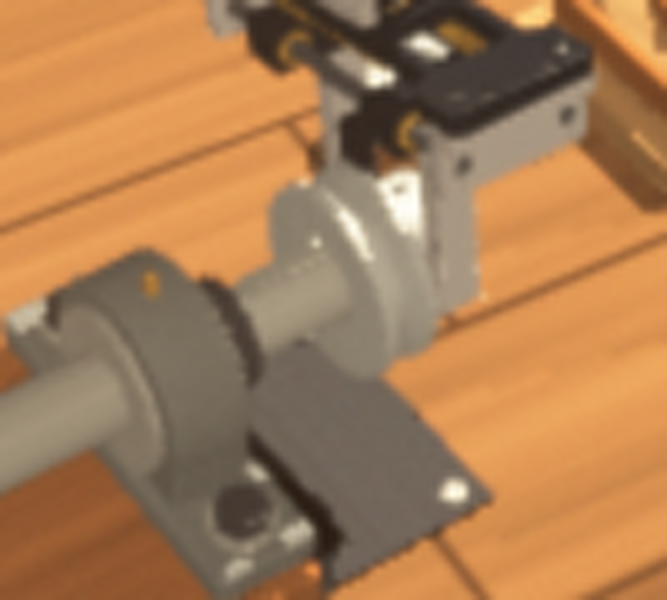

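{"name": "move_arm", "arguments": {
  "rows": "0 1 0 0 0 0; 0 1 0 0 0 0; 0 0 0 0 0 0"
}}

```text
time_s: 20.95
ee_pos: [0.5766, 0.0317, 0.1857]
eef_rot: [-3.141, -0.205, 0.081]
force: [-0.3, 0.2, -3.5]
grip_width: 0.0543
```

{"name": "move_arm", "arguments": {
  "rows": "0 1.2 0 0 0 0; 0 1.2 0 0 0 0; 0 0 0 0 0 0"
}}

```text
time_s: 21.32
ee_pos: [0.5768, 0.0291, 0.1857]
eef_rot: [-3.141, -0.205, 0.081]
force: [-0.1, 0.1, -3.9]
grip_width: 0.0542
```

```bash
python3 -c "
from h import *
rel(-.205)
"
```

```text
s 30.53 rad 79.39 lat 0.07 mm rotErr [ 0.0006  0.0004 -0.0005] Ftool(x,y,z) [-0.85 -0.09  3.8 ] Mw [0.02 0.15 0.04] t 21.32 g 0.0542
```

{"name": "move_arm", "arguments": {
  "rows": "0 2 0 0 0 0; 0 2 0 0 0 0; 0 2 0 0 0 0; 0 2 0 0 0 0; 0 2 0 0 0 0; 0 0 0 0 0 0"
}}

```text
time_s: 22.08
ee_pos: [0.5777, 0.0184, 0.1857]
eef_rot: [-3.141, -0.205, 0.08]
force: [0.9, 0.2, -3.6]
grip_width: 0.0541
```

```bash
python3 -c "
from h import *
rel(-.205)
"
```

```text
s 19.70 rad 79.38 lat 0.09 mm rotErr [ 0.0005  0.0004 -0.0004] Ftool(x,y,z) [ 0.15 -0.17  3.7 ] Mw [ 0.06  0.14 -0.03] t 22.07 g 0.0541
```

{"name": "move_arm", "arguments": {
  "rows": "0 2 0 0 0 0; 0 2 0 0 0 0; 0 2 0 0 0 0; 0 2 0 0 0 0; 0 2 0 0 0 0; 0 2 0 0 0 0; 0 2 0 0 0 0; 0 0 0 0 0 0"
}}

```text
time_s: 23.08
ee_pos: [0.5789, 0.0034, 0.1857]
eef_rot: [-3.141, -0.205, 0.08]
force: [-0.5, -0.1, -4.0]
grip_width: 0.0541
```

```bash
python3 -c "
from h import *
rel(-.205)
"
```

```text
s 4.68 rad 79.37 lat 0.09 mm rotErr [ 0.0004  0.0004 -0.0005] Ftool(x,y,z) [-1.28  0.1   3.84] Mw [0.01 0.18 0.04] t 23.07 g 0.0541
```

{"name": "move_arm", "arguments": {
  "rows": "0 2 0 0 0 0; 0 2 0 0 0 0; 0 2 0 0 0 0; 0 2 0 0 0 0; 0 1.5 0 0 0 0; 0 0 0 0 0 0"
}}

```text
time_s: 23.82
ee_pos: [0.5797, -0.0067, 0.1857]
eef_rot: [-3.141, -0.205, 0.08]
force: [0.2, 0.2, -3.0]
grip_width: 0.0547
```

{"name": "move_arm", "arguments": {
  "rows": "0 1 0 0 0 0; 0 1 0 0 0 0; 0 0 0 0 0 0"
}}

```text
time_s: 24.2
ee_pos: [0.5799, -0.0088, 0.1857]
eef_rot: [-3.141, -0.205, 0.081]
force: [0.6, -0.2, -3.7]
grip_width: 0.0543
```

```bash
python3 -c "
from h import *
rel(-.205)
"
```

```text
s -7.55 rad 79.38 lat 0.10 mm rotErr [ 0.0005  0.0005 -0.0006] Ftool(x,y,z) [-0.17  0.25  3.77] Mw [0.02 0.15 0.01] t 24.2 g 0.0543
```

{"name": "move_arm", "arguments": {
  "rows": "0 1 0 0 0 0; 0 1 0 0 0 0; 0 0 0 0 0 0"
}}

```text
time_s: 24.58
ee_pos: [0.58, -0.0109, 0.1857]
eef_rot: [-3.141, -0.205, 0.081]
force: [-0.5, 0.3, -3.8]
grip_width: 0.0544
```

{"name": "move_arm", "arguments": {
  "rows": "0 0.7 0 0 0 0; 0 0 0 0 0 0"
}}

```text
time_s: 24.82
ee_pos: [0.5801, -0.0116, 0.1857]
eef_rot: [-3.141, -0.205, 0.081]
force: [-0.2, -0.6, -3.6]
grip_width: 0.0543
```

{"name": "move_arm", "arguments": {
  "rows": "0 0.7 0 0 0 0; 0 0 0 0 0 0"
}}

```text
time_s: 25.08
ee_pos: [0.5802, -0.0124, 0.1857]
eef_rot: [-3.141, -0.205, 0.081]
force: [0.1, -0.5, -4.5]
grip_width: 0.0542
```

```bash
python3 -c "
from h import *
rel(-.205)
"
```

```text
s -11.14 rad 79.37 lat 0.10 mm rotErr [ 0.0005  0.0004 -0.0006] Ftool(x,y,z) [-0.9   0.5   4.45] Mw [ 0.02  0.18 -0.04] t 25.07 g 0.0542
```

{"name": "move_arm", "arguments": {
  "rows": "0 0.7 0 0 0 0; 0 0 0 0 0 0"
}}

```text
time_s: 25.32
ee_pos: [0.5802, -0.0127, 0.1856]
eef_rot: [-3.141, -0.205, 0.081]
force: [0.5, 0.6, -4.2]
grip_width: 0.0545
```

{"name": "move_arm", "arguments": {
  "rows": "0 0.7 0 0 0 0; 0 0 0 0 0 0"
}}

```text
time_s: 25.58
ee_pos: [0.5802, -0.0129, 0.1856]
eef_rot: [-3.14, -0.205, 0.081]
force: [-0.8, 0.7, -3.9]
grip_width: 0.0546
```

```bash
python3 -c "
from h import *
rel(-.205)
"
```

```text
s -11.60 rad 79.22 lat 0.06 mm rotErr [ 0.0021  0.0001 -0.0011] Ftool(x,y,z) [-1.5  -0.8   3.69] Mw [0.11 0.12 0.08] t 25.57 g 0.0546
```

{"name": "move_arm", "arguments": {
  "rows": "0 1.5 0 0 0 0; 0 1.5 0 0 0 0"
}}

```text
time_s: 25.82
ee_pos: [0.5802, -0.0135, 0.1855]
eef_rot: [-3.136, -0.204, 0.082]
force: [0.3, 15.4, -2.4]
grip_width: 0.0543
```

```bash
python3 -c "
from h import *
rel(-.205)
"
```

```text
s -12.21 rad 79.14 lat 0.00 mm rotErr [ 0.0063 -0.0005 -0.0018] Ftool(x,y,z) [  0.98 -15.37   2.64] Mw [2.77 0.19 0.82] t 25.82 g 0.0543
```

{"name": "move_arm", "arguments": {
  "rows": "0 1.2 0 0 0 0"
}}

```text
time_s: 25.95
ee_pos: [0.5803, -0.0136, 0.1855]
eef_rot: [-3.134, -0.204, 0.082]
force: [0.0, 11.1, -3.8]
grip_width: 0.0541
```

{"name": "move_arm", "arguments": {
  "rows": "0 1.2 0 0 0 0"
}}

```text
time_s: 26.08
ee_pos: [0.5803, -0.0137, 0.1855]
eef_rot: [-3.132, -0.204, 0.083]
force: [-1.1, 11.6, -3.5]
grip_width: 0.0543
```

```bash
python3 -c "
from h import *
rel(-.205)
c=cam('wrist');cv2.imwrite('pics/w20.png',c['color'])
c=cam('scene');cv2.imwrite('pics/sc20.png',cv2.resize(c['color'][160:250,220:320],(667,600),interpolation=cv2.INTER_CUBIC))
rel(-.205)
"
```

```text
s -12.41 rad 79.17 lat 0.03 mm rotErr [ 0.0097 -0.0009 -0.003 ] Ftool(x,y,z) [ -0.87 -11.67   3.37] Mw [1.94 0.24 0.54] t 26.07 g 0.0543
s -12.44 rad 79.16 lat 0.02 mm rotErr [ 0.0098 -0.0009 -0.0028] Ftool(x,y,z) [ -0.2  -12.25   1.95] Mw [2.   0.24 0.59] t 26.18 g 0.0541
```

View pics/sc20.png

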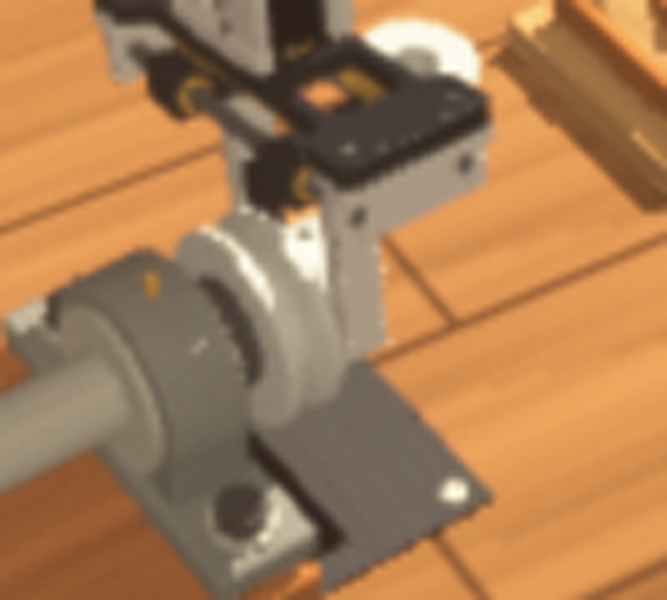

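{"name": "move_arm", "arguments": {
  "rows": "0 0.6 0 -0.005 0 0.001; 0 0.9 0 -0.005 0 0.001; 0 1.2 0 0 0 0"
}}

```text
time_s: 26.55
ee_pos: [0.5803, -0.0133, 0.1855]
eef_rot: [-3.138, -0.204, 0.082]
force: [-0.2, 11.2, -4.0]
grip_width: 0.0546
```

```bash
python3 -c "
from h import *
rel(-.205)
"
```

```text
s -12.01 rad 79.16 lat 0.08 mm rotErr [ 0.0044 -0.0013 -0.0023] Ftool(x,y,z) [ -0.15 -11.2    4.04] Mw [1.91 0.16 0.66] t 26.55 g 0.0546
```

{"name": "move_arm", "arguments": {
  "rows": "0 1.5 0 -0.003 0 0; 0 1.5 0 -0.003 0 0; 0 1.5 0 -0.003 0 0"
}}

```text
time_s: 26.92
ee_pos: [0.5803, -0.0132, 0.1855]
eef_rot: [-3.14, -0.203, 0.084]
force: [-0.7, 16.2, -3.5]
grip_width: 0.0544
```

{"name": "move_arm", "arguments": {
  "rows": "0 0 0 0 0 0; 0 0 0 0 0 0"
}}

```text
time_s: 27.18
ee_pos: [0.5803, -0.0129, 0.1856]
eef_rot: [-3.14, -0.203, 0.084]
force: [1.1, 1.3, -4.4]
grip_width: 0.0547
```

```bash
python3 -c "
from h import *
rel(-.205)
"
```

```text
s -11.67 rad 79.26 lat 0.17 mm rotErr [ 0.0027 -0.0019 -0.0043] Ftool(x,y,z) [ 0.26 -1.24  4.51] Mw [ 0.29  0.12 -0.  ] t 27.18 g 0.0547
```

{"name": "move_arm", "arguments": {
  "rows": "0 0 0 0 0 0; 0 0 0 0 0 0; 0 0 0 0 0 0; 0 0 0 0 0 0",
  "grip": 0.8
}}

```text
time_s: 27.68
ee_pos: [0.5811, -0.0139, 0.187]
eef_rot: [-3.141, -0.206, 0.084]
force: [1.1, -0.3, -0.1]
grip_width: 0.0842
```

{"name": "move_arm", "arguments": {
  "rows": "0 0 -8 0 0 0; 0 0 -20 0 0 0; 0 0 -30 0 0 0; 0 20 -30 0 0.05 0; 0 20 -10 0 0.05 0; 0 10 0 0 0.05 0; 0 0 0 0 0 0"
}}

```text
time_s: 28.55
ee_pos: [0.5638, -0.0668, 0.2899]
eef_rot: [3.14, -0.364, 0.085]
force: [-0.2, -0.3, 0.8]
grip_width: 0.0847
```

```bash
python3 -c "
from h import *
import pickle
rel(-.205);st()
c=cam('wrist');cv2.imwrite('pics/w21.png',c['color']);pickle.dump(c,open('w21.pkl','wb'))
c=cam('side');cv2.imwrite('pics/side21.png',cv2.resize(c['color'][100:240,180:340],(686,600),interpolation=cv2.INTER_CUBIC))
"
```

```text
s -64.07 rad 185.56 lat 1.08 mm rotErr [-1.000e-04  1.586e-01 -4.600e-03] Ftool(x,y,z) [-0.05  0.33 -0.86] Mw [-0.06  0.11  0.06] t 28.55 g 0.0847
t 28.55 p [ 0.5638 -0.0668  0.2899] rpy [ 3.14  -0.364  0.085] F [-0.2  -0.35  0.83] M [-0.06  0.11  0.06] g 0.0847
```

View pics/w21.png

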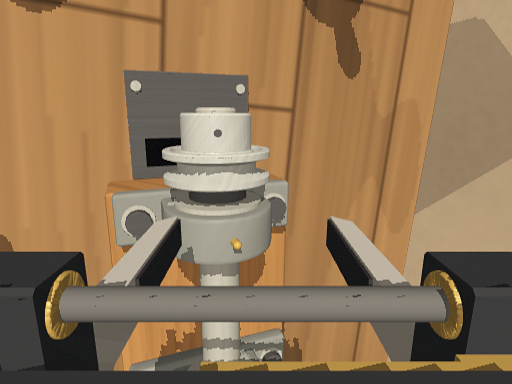

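View pics/side21.png

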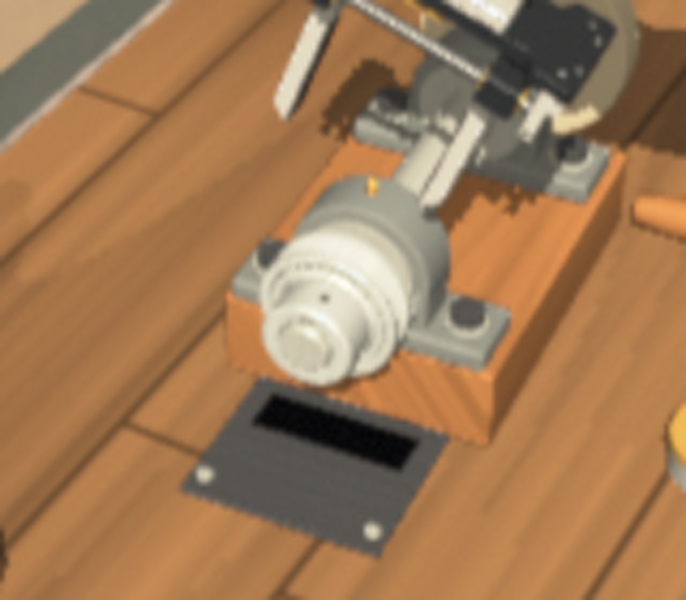

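Run:
```python
from h import *
import pickle
c=pickle.load(open('w21.pkl','rb'))
cv2.imwrite('pics/w21c.png',cv2.resize(c['color'][95:225,145:290],(669,600),interpolation=cv2.INTER_NEAREST))
st()
s=cam('scene');cv2.imwrite('pics/sc21.png',cv2.resize(s['color'][150:260,200:340],(764,600),interpolation=cv2.INTER_CUBIC))
P=cloud(c);t=tv()
for u,v,z,n in((216,107.5,.124,'shaft end'),(216,112.8,.1355,'hub end top')):
    p=ray_plane(c,(u,v),z);print(n,((p-AX)@t)*1e3)
```

```text
t 28.65 p [ 0.5641 -0.0662  0.2897] rpy [ 3.14  -0.363  0.086] F [ 0.71 -0.52  0.6 ] M [-0.08  0.09  0.07] g 0.0846
shaft end 5.684221701056214
hub end top 1.9011337907627903
```

View pics/w21c.png

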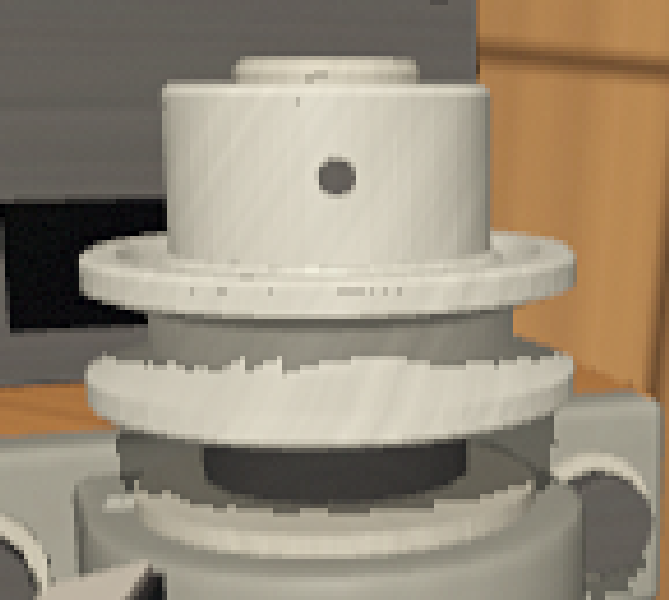

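View pics/sc21.png

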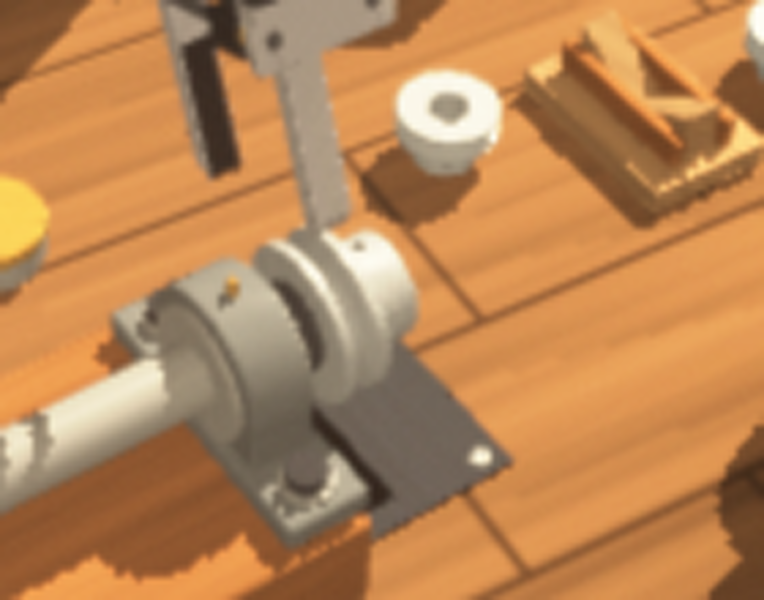

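```bash
python3 -c "
from h import *
print(ctrl.hand_in())"
```

```text
the job is handed in; nothing more can be done
None
```

The pulley is fitted and the job is handed in at about 28.7 s; the hand-in gave no verdict.

- **Key:** I lowered it into the slot, which leans about 0.2 rad, and let go of it there. It showed no noticeable force going in, and the pictures showed it centred in the slot.
- **Pulley:** I took the large one from the rest by its hub and tilted it to match the slot. It slid over the shaft and key, long hub outward, with no noticeable axial force until it met the collar. I pushed it home with 11 to 16 N, released it and backed the arm off.

**Last checks:**
- The pulley's back lies against the collar, and the shaft stands 3.8 mm out of the hub (4 mm expected).
- The pulley stopped where I had measured the collar to be, within about 0.1 mm.
- The force reading is near zero, so the arm is clear.

**Off-plan:** while backing away I turned the tool further into its tilt instead of upright. It touched nothing. I never reached for the gouge, the mallet or the wax tin, and no check failed.

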